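# Hang the hemmed-in cup on the drip rack

### The arm

A 6-joint arm with a two-finger parallel gripper is mounted at the origin on a cart in front of the work surface, level with it; the furniture and walls round the work are solid. World frame = base frame: x ahead of the robot, y to its left, z up, the work surface at z = 0. Lengths are in mm, angles in rad, forces in N, time in s.
With the tool pointing down it reaches from about 300 to 1000 mm from the base axis. Payload 5.1 kg.
Tool frame: the origin (TCP) lies on the centre line of the jaws, within the pads' length; the fingertips stand bot.nose_length ahead of it and the grasp point (between the pads) is the TCP (bot.nose_length is the distance from the TCP to the fingertips, in mm); z points along the fingers, y is the line along which they close (so a half turn about z gives the same grasp; the last joint's range is limited). The gripper opens to 95 mm and grips with 3 to 60 N. Pads are 20 mm wide; open, the fingers measure 119 mm over their backs; the gripper's body (75 mm by 180 mm) begins 59 mm behind the grasp point.
Start: joints at [1.083, 0.124, 1.65, -0, 1.367, -0.083], TCP at [256.012, 597.447, 233.656] pointing down, gripper open.
Joint ranges: [-2.61, 2.61], [-1.02, 2.33], [0.03, 2.71], [-1.35, 4.49], [0.32, 2.68], [-2.91, 2.91]. Speed limits (rad/s): [2.57, 2.57, 3.14, 3.14, 3.14, 3.14].

### API

Orientations are given as a 3x3 rotation matrix whose columns are the frame's x, y, z axes.
In Python, from plant import bot gives the robot as it stands.
- The arm moves only by the tool step_arm, never from a script. Its argument "commands" is a list that holds one entry, the list of rows, each a list of 7 numbers: the shift along the tool's x, y, z in units of 40 mm (1.0 is 40 mm), then the turn, a rotation vector about the tool's x, y, z in units of 6 degrees (1.0 is 6 degrees), then the finger opening in mm, from 0 to 95.1. In form: [[[tx, ty, tz, rx, ry, rz, claw], ...]]. A call has 1 to 20 rows; each row is the pose to reach, as a shift and turn from the pose commanded when the call began, along the tool's axes at that moment; what a row does not reach only later rows make up. A row lasts 1/12 s, in which the tool goes at most 41.7 mm and 7.16 degrees, less where a joint would pass 70% of its speed; a pose out of reach is approached as far as the arm can. A call with a gripper value outside its range is refused whole. The fingers move at their own pace and stop on an object; "grip_force" is the grip in N (left out, the last holds). Time passes only in rows, so rows that repeat a pose let the fingers close. It gives the time, the measured TCP pose, the force, the opening and the grip force at its end, in the units of the state.
- bot.get_state(): the state, without advancing time (a new reading comes with each control period).
- bot.camera(name): name is "scene" or "top" or "wrist"; returns a dict with "frame" (420x560x3 uint8, red, green, blue), "camera_matrix" (3x3 intrinsics, pixels), "camera_from_world" (4x4, takes a point from world to camera coordinates). Camera axes: x right, y up, looking along -z (the intrinsics and any distortion apply to the point x, -y, -z); pixel columns grow to the right and rows downward; lengths in mm; the calibration is good to about 2 mm. A picture is of the moment at which its call begins. There is no depth.
- bot.sign_off(): hands the job in; it is judged then, once.
The state is a dict: "t": time; "joints": joint angles; "joint_velocities": joint speeds; "joint_torque": joint torques, N m; "position": TCP position; "tool_rot": TCP orientation; "contact_force": force on the tool from outside, world axes, zero at the start; "moment": the same for the moment, N m; "finger_gap": opening from 0.0 (shut) to 1.0 (fully open); "gripper_force": force on a finger pad.
Only numpy, scipy, OpenCV 4.12 (cv2) and the standard library are available. Lean on these libraries where they do the work, as an engineer would, in place of code of your own. Each camera call takes 0.05 s, during which the arm holds its last target. There are 200 camera calls.

### The job

The black cup stands mouth down in the plywood tray, hemmed in by the red-capped tin, the black bottle and the blue carton. Leave the cup where it is until you have set all three of those upright on the empty green mat; then hang the cup, still mouth down, over the free peg of the drip rack so that it rests on the peg's head. With the cup hanging, put the tin, bottle and carton back upright on the plywood tray, each on the very spot it came from.

Things in the scene. Friction and masses are not known exactly. Their poses are not given: they have to be found in the camera images.
- cup: Small black plastic cup, 57 mm across the mouth, 48 mm across the underside, 50 mm high, walls 4 mm, floor 3 to 4 mm. It starts mouth down in the plywood tray. Origin: centre of its underside, which is on top while it is mouth down (61 mm above the bench at the start); its own z runs from underside to mouth, so it points down.
- tin: White and red round tin with a red screw cap, 63 mm in diameter, 144 mm high (straight body up to about 110 mm, shoulder above, cap from 128 mm, 27 mm across), mass about 0.3 to 0.55 kg. Origin at the centre of its underside, z up.
- bottle: Black round plastic bottle with a black nozzle cap, 44 mm in diameter, 130 mm high (straight body up to about 90 mm, then a shoulder; neck from 110 mm, 24 mm across), mass about 0.1 to 0.17 kg. Origin at the centre of its underside, z up.
- carton: Small upright blue carton, 35 mm along its own x, 55 mm along its own y, 85 mm high. Origin at the centre of its underside, z up. Starts turned by at most 0.3 rad from the tray.
- bottle_tray: Fixed plywood tray, 190 (x) by 240 mm (y), floor 8 mm and rim 16 mm above the bench. Origin on the bench at its centre. Tin, bottle and carton stand one each, in any order, within 4 mm on three cork spots 70 mm across at tray (x, y) = (-43, 0), (35, 77), (35, -77) mm, the cup between them on two low wires (3 mm) at about (35, 0). Small bolts are fixed at (-70, +-95), up to 38 mm above the bench.
- side_mat: Empty flat fixed mat, green with a black edge, the side area, 150 mm along its x, 220 mm along its y, top 4 mm above the bench. Origin on the bench at its centre; its x within 0.1 rad of the robot's x. It lies either behind the fixed steel tray (rim 34 mm high, straight before the robot) or to the right of it; the drip rack has the other of these two places.
- drip_rack: Fixed white aluminium drip rack, 150 (x) by 220 mm (y), rim 10 mm high, its x within 0.1 rad of the robot's. Origin on the bench at its centre. Two steel pegs, 115 mm apart along y, lean 0.26 rad towards its -x. The shorter, on the -y side, is free; over the longer hangs a clear beaker, 70 mm wide, fixed, top about 115 mm above the bench, centred near rack (-5, 60) mm.
- peg_tip (a point): Centre of the flat round head (18 mm across) of the free peg, 71 mm above the bench, about (3, -55) mm in the rack's frame; the shaft is 12 mm thick. A cup lowered mouth down over it rests with its inner floor on the head, underside 3 to 7 mm above this point, level or leaning with the peg, rim clear of the rack.
Things that resemble listed ones, but are neither listed nor needed, are in the scene too. There is more than one size of the tin; the one meant has the size given above.

How it is judged (in metres and radians):
On the way, in this order (a step that is already met when the one before it is completed fails the run):
1. the tin, bottle and carton all stand released on the mat, the cup still in its place (x of tin in the frame of side_mat between -0.075 and 0.075 m and y of tin in the frame of side_mat between -0.11 and 0.11 m and z of each of tin, bottle, carton in the frame of side_mat below 0.01 m and contact force between the fingers and tin below 0.1 N and angle between each of tin, bottle, carton's own z axis and vertical below 0.12 rad and linear speed of each of tin, bottle, carton below 0.03 m/s and x of bottle in the frame of side_mat between -0.075 and 0.075 m and y of bottle in the frame of side_mat between -0.11 and 0.11 m and contact force between the fingers and bottle below 0.1 N and x of carton in the frame of side_mat between -0.075 and 0.075 m and y of carton in the frame of side_mat between -0.11 and 0.11 m and contact force between the fingers and carton below 0.1 N and distance of cup from where it was at the start of the episode below 0.02 m), for 0.2 s.
2. the cup hangs mouth down on the free peg while the three still stand on the mat (distance between cup and peg_tip below 0.022 m and angle between cup's own z axis and vertical above 2.6 rad and linear speed of each of cup, tin, bottle, carton below 0.03 m/s and contact force between the fingers and cup below 0.1 N and x of tin in the frame of side_mat between -0.075 and 0.075 m and y of tin in the frame of side_mat between -0.11 and 0.11 m and z of each of tin, bottle, carton in the frame of side_mat below 0.01 m and contact force between the fingers and tin below 0.1 N and angle between each of tin, bottle, carton's own z axis and vertical below 0.12 rad and x of bottle in the frame of side_mat between -0.075 and 0.075 m and y of bottle in the frame of side_mat between -0.11 and 0.11 m and contact force between the fingers and bottle below 0.1 N and x of carton in the frame of side_mat between -0.075 and 0.075 m and y of carton in the frame of side_mat between -0.11 and 0.11 m and contact force between the fingers and carton below 0.1 N), for 0.2 s.
At the end, for the whole second after the job is handed in: The cup hangs mouth down over the free peg, its underside centre within 22 mm of the peg tip; the tin, bottle and carton stand upright within 15 mm of where each stood at the start (the way they are turned does not matter); all are released and at rest (distance between cup and peg_tip below 0.022 m and angle between cup's own z axis and vertical above 2.6 rad and linear speed of each of cup, tin, bottle, carton below 0.03 m/s and contact force between the fingers and cup below 0.1 N and distance of each of tin, bottle, carton from where it was at the start of the episode below 0.015 m and contact force between the fingers and tin below 0.1 N and angle between each of tin, bottle, carton's own z axis and vertical below 0.12 rad and contact force between the fingers and bottle below 0.1 N and contact force between the fingers and carton below 0.1 N); the robot touches nothing.
It fails at once if the tin, bottle or carton is tipped over (angle between any of tin, bottle, carton's own z axis and vertical above 0.7 rad).
It also fails if it takes over 144 s, if anything falls off the work surface, if the arm or the gripper's body presses on something with over 40 N, if the wrist force passes 120 N, or if a joint passes its speed limit or range.

## Working session

There is one attempt and no reset: what is moved stays moved. The work goes in short steps, Python scripts to look and compute and a tool call to move; the robot and the scene stay as the last step left them, time stands still between calls to the robot, and variables do not carry over. Pictures are saved under pics/ and viewed, at most 16 in all, crops included, and the job is handed in when it is done.

Besides the shell and the picture viewer there is one more tool, called after "Request:" by a JSON object that holds its "op" and its "data". step_arm: Moves the arm, as the interface text tells. Its arguments: {"type":"object","properties":{"commands":{"type":"array","items":{"type":"array","items":{"type":"array","items":{"type":"number"}}}},"grip_force":{"type":"number"}},"required":["commands"]}

```bash
ls; mkdir -p pics
python3 - <<'E'
from plant import bot
import cv2
print(bot.nose_length); s=bot.get_state(); print(s['position'],s['tool_rot'],s['finger_gap'],s['t'])
for n in ("scene","top"):
    c=bot.camera(n); cv2.imwrite(f'pics/{n}0.png',cv2.resize(c['frame'][:,:,::-1],(800,600),interpolation=cv2.INTER_CUBIC)); print(n,c['camera_matrix'],c['camera_from_world'],c.keys())
E
```

```text
pics
19.0
[255.7436427  596.93400708 232.41583267] [[-9.19175710e-01  3.93846557e-01 -9.51045908e-04]
 [ 3.93847666e-01  9.19174022e-01 -1.77019655e-03]
 [ 1.76990875e-04 -2.00168888e-03 -9.99997981e-01]] 0.9996876403382581 0.0
scene [[524.0275137    0.         276.47450837]
 [  0.         524.0275137  210.1483229 ]
 [  0.           0.           1.        ]] [[ 8.04802261e-01 -5.93364379e-01 -1.45614000e-02 -3.38061808e+02]
 [ 2.83417717e-01  3.62623202e-01  8.87794352e-01 -2.46825890e+02]
 [-5.21505243e-01 -7.18625861e-01  4.60009950e-01 -8.58603508e+02]
 [ 0.00000000e+00  0.00000000e+00  0.00000000e+00  1.00000000e+00]] dict_keys(['frame', 'camera_matrix', 'camera_from_world'])
top [[431.71662092   0.         279.05967497]
 [  0.         431.71662092 210.46062847]
 [  0.           0.           1.        ]] [[-1.49569210e-02 -9.99886896e-01  1.57640995e-03  8.29105848e+01]
 [ 9.90371193e-01 -1.45975373e-02  1.37665580e-01 -4.77812894e+02]
 [-1.37626998e-01  3.62028421e-03  9.90477513e-01 -1.03219401e+03]
 [ 0.00000000e+00  0.00000000e+00  0.00000000e+00  1.00000000e+00]] dict_keys(['frame', 'camera_matrix', 'camera_from_world'])
```

View pics/top0.png

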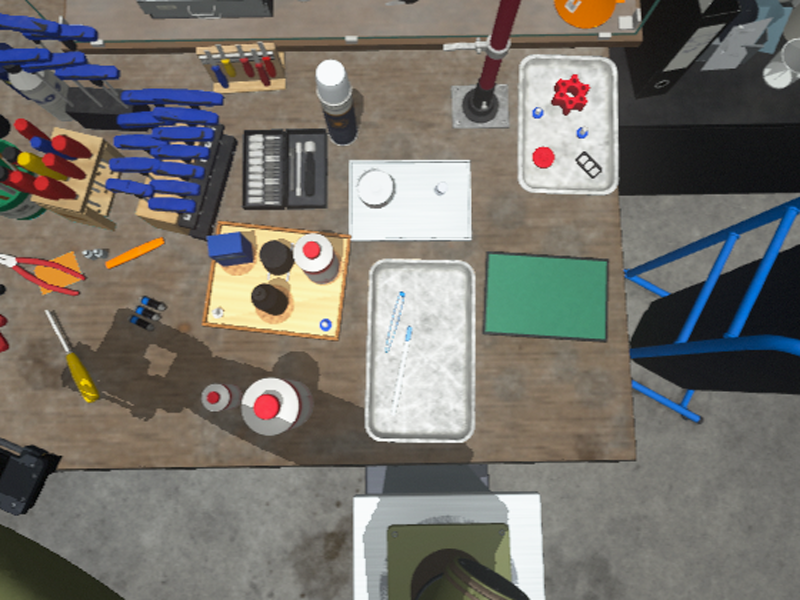

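View pics/scene0.png

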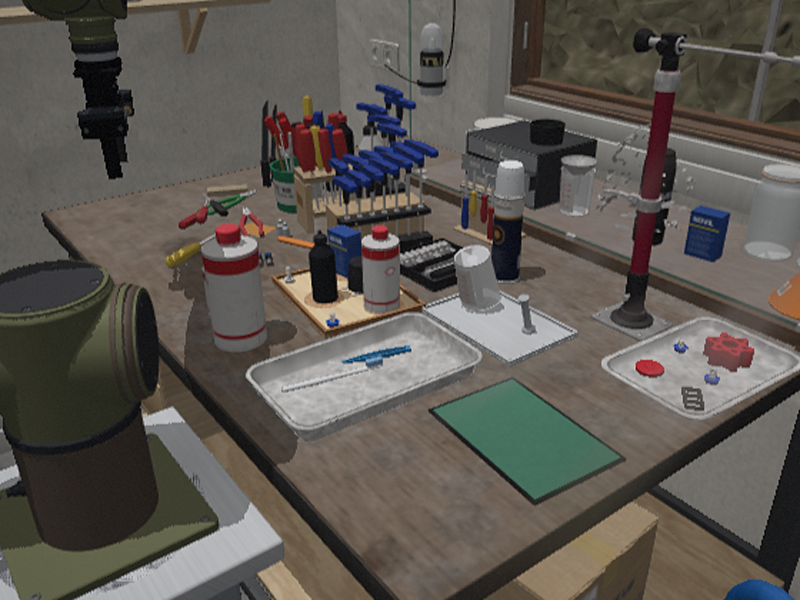

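The top view shows (800x600 pixels) the tray around (277,280). It holds the carton (230,248), cup (277,257), tin with red cap (313,253) and bottle (269,297). The mat is at (546,297), the rack at (410,200) and its free peg at (440,187).

Lookalikes:
- **Tins:** big one at (270,405), small one at (215,397), both off the tray. The one I want is on the tray at (313,253).
- **Blue carton:** another is on the sill in the scene view at (706,232).
- **Beaker:** clear, at (375,187).

I'll pick the tray objects and check them in a close crop.

```bash
cat > h.py <<'E'
import numpy as np, cv2
from plant import bot
F=np.diag([1.,-1,-1])
def cam(n):
    c=bot.camera(n); c['frame']=c['frame'][:,:,::-1].copy(); return c
def proj(c,P):
    P=np.atleast_2d(np.asarray(P,float)); T=c['camera_from_world']
    q=(P@T[:3,:3].T+T[:3,3])@F@c['camera_matrix'].T
    return q[:,:2]/q[:,2:]
def ray(c,uv,z):
    T=c['camera_from_world']; R=T[:3,:3]; o=-R.T@T[:3,3]
    d=R.T@F@np.linalg.solve(c['camera_matrix'],[uv[0],uv[1],1])
    return o+d*(z-o[2])/d[2]
def circ(x,y,z,r,n=48):
    a=np.linspace(0,2*np.pi,n); return np.c_[x+r*np.cos(a),y+r*np.sin(a),0*a+z]
def rect(x,y,th,lx,ly,z):
    R=np.array([[np.cos(th),-np.sin(th)],[np.sin(th),np.cos(th)]])
    p=np.array([[1,1],[-1,1],[-1,-1],[1,-1]])*[lx/2,ly/2]
    p=p@R.T+[x,y]; return np.c_[p,np.full(4,z)]
def draw(img,c,P,col,s,off):
    q=((proj(c,P)-off)*s*16).round().astype(np.int32)
    cv2.polylines(img,[q.reshape(-1,1,2)],True,col,1,cv2.LINE_AA,4)
E
python3 - <<'E'
from h import *
c=cam('top'); k=1/1.42857
for n,pts,z in [('tray',[(219,222),(351,236),(339,340),(203,325)],16),('mat',[(488,252),(608,259),(606,341),(484,334)],4),('rack',[(348,160),(471,160),(470,240),(348,240)],10),
 ('peg',[(440,187)],71),('tin',[(312,250)],144),('bottle',[(263,293)],130),('cup',[(276,253)],61)]:
    w=np.array([ray(c,(u*k,v*k),z) for u,v in pts]); print(n,w.mean(0).round(1), [np.linalg.norm(w[i]-w[i-1]).round(0) for i in range(len(w))], (np.arctan2(*(w[0]-w[-1])[[1,0]])).round(3),(np.arctan2(*(w[1]-w[2])[[1,0]])).round(3))
x0,y0,x1,y1=138,145,254,245; s=6.4
cv2.imwrite('pics/top_crop.png',cv2.resize(c['frame'][y0:y1,x0:x1],None,fx=s,fy=s,interpolation=cv2.INTER_CUBIC)[:600,:800])
E
```

```text
tray [521.  287.9  16. ] [np.float64(186.0), np.float64(237.0), np.float64(186.0), np.float64(239.0)] -0.125 -0.117
mat [ 487.3 -187.1    4. ] [np.float64(148.0), np.float64(215.0), np.float64(147.0), np.float64(215.0)] -0.083 -0.086
rack [666.1  53.8  10. ] [np.float64(149.0), np.float64(224.0), np.float64(149.0), np.float64(218.0)] -0.004 -0.043Traceback (most recent call last):
  File "<stdin>", line 5, in <module>
IndexError: index 1 is out of bounds for axis 0 with size 1
```

```bash
cat > ov.py <<'E'
from h import *
import sys
def overlay(c,roi,name,items):
    x0,y0,x1,y1=roi; s=min(800/(x1-x0),600/(y1-y0))
    img=cv2.resize(c['frame'][y0:y1,x0:x1],None,fx=s,fy=s,interpolation=cv2.INTER_CUBIC)
    off=np.array([x0-.5+.5/s*1,y0-.5+.5/s])
    for P,col in items: draw(img,c,P,col,s,off)
    cv2.imwrite(name,img)
def items(E):
    G,R,Y,M,C=(0,255,0),(0,0,255),(0,255,255),(255,0,255),(255,255,0)
    o=[]
    if 'tray' in E: x,y,t=E['tray']; o.append((rect(x,y,t,190,240,16),M))
    if 'tin' in E: x,y=E['tin'][:2]; o+=[(circ(x,y,152,13.5),G),(circ(x,y,118,31.5),G),(circ(x,y,8,31.5),G)]
    if 'bottle' in E: x,y=E['bottle'][:2]; o+=[(circ(x,y,98,22),Y),(circ(x,y,8,22),Y)]
    if 'carton' in E: x,y,t=E['carton']; o+=[(rect(x,y,t,35,55,93),C),(rect(x,y,t,35,55,8),C)]
    if 'cup' in E: x,y=E['cup'][:2]; o+=[(circ(x,y,61,24),R),(circ(x,y,11,28.5),R)]
    if 'mat' in E: x,y,t=E['mat']; o.append((rect(x,y,t,150,220,4),M))
    if 'rack' in E: x,y,t=E['rack']; o.append((rect(x,y,t,150,220,10),M)); 
    if 'peg' in E: x,y=E['peg'][:2]; o.append((circ(x,y,71,9),R))
    return o
E
python3 - <<'E'
from ov import *
k=1/1.42857
c=cam('top'); np.save('x.npy',0)
for n,p,z in [('peg',(440,187),71),('tin',(312,250),152),('cup',(276,253),61)]: print(n,ray(c,(p[0]*k,p[1]*k),z).round(1))
E={'tray':(521,288,-.12),'tin':(546.5,207.4),'bottle':(478.3,293),'carton':(565,360.3,-.12),'cup':(555.8,283.8)}
overlay(c,(138,145,254,232),'pics/a1.png',items(E))
c=cam('scene'); overlay(c,(180,150,310,247),'pics/a2.png',items(E))
E
```

```text
peg [668.7   2.4  71. ]
tin [543.7 209.3 152. ]
cup [559.9 283.1  61. ]
```

View pics/a1.png

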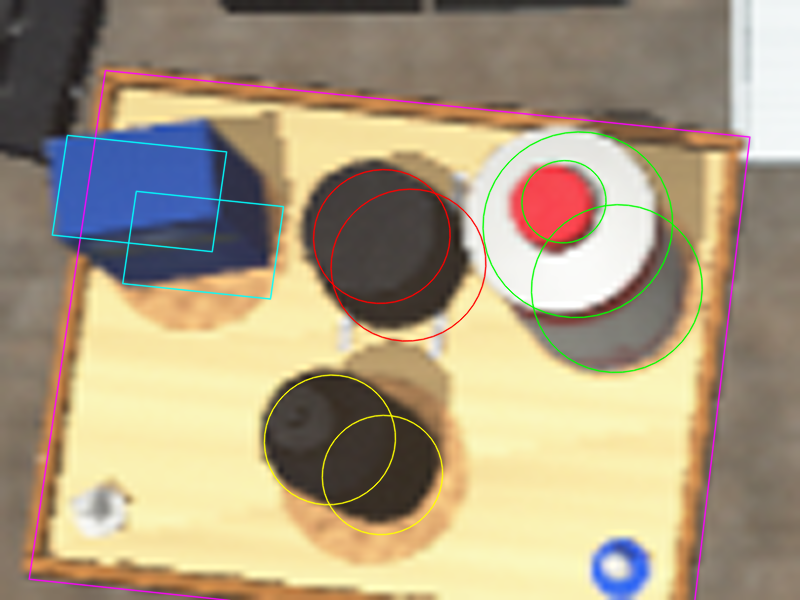

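View pics/a2.png

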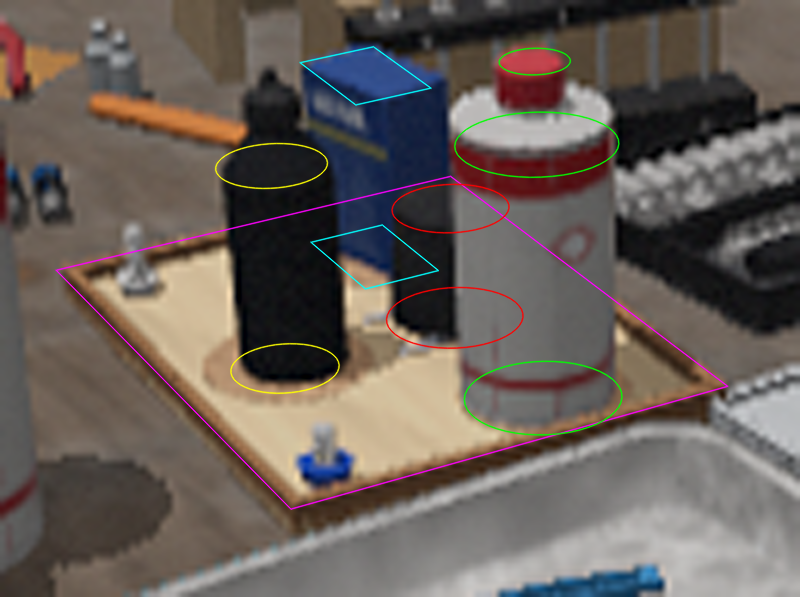

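The crops confirm the tray objects. In the top crop the cup hull spans u 305–465, v 160–328. The tin's foot edges are at right 687, bottom 373, the bottle's foot at right 443, bottom 522, and the carton's top corners are (47,140), (207,118), (218,222), (57,236). I'll fit these edges.

Run:
```python
from ov import *
from scipy.optimize import least_squares
ct,cs=cam('top'),cam('scene'); st,ss=800/116,800/130
def T(P): return (proj(ct,P)-[138,145]+.5)*st
def S(P): return (proj(cs,P)-[180,150]+.5)*ss
ex=lambda q:(q[:,0].min(),q[:,0].max(),q[:,1].min(),q[:,1].max())
def cup(p):
    P=np.r_[circ(*p,61,24),circ(*p,11,28.5)]; t=ex(T(P)); s=ex(S(P))
    return np.array([t[0]-305,t[1]-465,t[2]-160,t[3]-328,s[0]-392,s[3]-337])/2.6
def bottle(p):
    t=ex(T(circ(*p,8,22))); s=ex(S(circ(*p,8,22))); s2=ex(S(circ(*p,98,22)));t2=ex(T(circ(*p,98,22)))
    return np.array([t[1]-443,t[3]-522,t2[0]-262,s[0]-238,s[1]-345,s[3]-382,s2[0]-224,s2[1]-335])/2.6
def tin(p):
    t=ex(T(circ(*p,8,31.5)));t2=ex(T(circ(*p,152,13.5))); s=ex(S(circ(*p,8,31.5))); s2=ex(S(circ(*p,152,13.5)))
    return np.array([t[1]-687,t[3]-373,t2[0]-509,t2[1]-594,t2[2]-165,t2[3]-252,s[0]-463,s[1]-614,s[3]-428,s2[0]-496,s2[1]-568])/2.6
def carton(p):
    P=rect(*p,35,55,93); q=T(P); s=S(P)
    # order (+,+),(-,+),(-,-),(+,-)
    b=T(rect(*p,35,55,8))
    return (np.r_[q.ravel()-[47,140,57,236,218,222,207,118],b[3]-[268,228]*np.array([1,0])-[0,b[3][1]],b[2]-[268,266],s[0]-[372,46],s[1]-[300,66],s[3]-[447,78]])/2.6
for n,f,x0 in [('cup',cup,[560,285]),('bottle',bottle,[480,293]),('tin',tin,[546,207]),('carton',carton,[565,360,.1])]:
    r=least_squares(f,x0,loss='soft_l1',x_scale=[1,1,.02][:len(x0)]); print(n,r.x.round(2),r.fun.round(1))
```

```text
cup [560.58 288.57] [-1.8  3.1 -1.3  0.1 -0.8  1.5]
bottle [482.5  293.88] [-1.   0.4  0.   0.3  0.6  2.9 -0.1  0.1]
tin [546.22 211.41] [ 1.7  0.1  0.2 -0.2 -1.3 -3.1 -1.9  0.5  1.2 -1.3 -1.7]
carton [5.7056e+02 3.6280e+02 1.1000e-01] [ 0.5 -1.  -0.3  0.3 -0.3 -1.6  0.6  0.2 -0.5  0.   2.7  0.7 -3.  -1.2
  0.2 -0.8 -0.5 -0.4]
```

```bash
cat >> h.py <<'E'
from scipy.spatial.transform import Rotation as Ro
def plan(*W):
    """W: (x,y,z,yaw) of the closing axis -> shift/turn in step_arm units from the present pose"""
    s=bot.get_state(); p=np.array(s['position']); R=np.array(s['tool_rot'])
    print('t',round(s['t'],2),'at',p.round(1),'yaw',np.arctan2(R[1,1],R[0,1]).round(3),'gap',round(s['finger_gap']*95.1,1),'pad',np.round(s['gripper_force'],1),'F',np.round(s['contact_force'],1))
    for x,y,z,a in W:
        yv=np.array([np.cos(a),np.sin(a),0]); zv=np.array([0,0,-1.]); Rt=np.c_[np.cross(yv,zv),yv,zv]
        print(np.r_[R.T@([x,y,z]-p)/40, Ro.from_matrix(R.T@Rt).as_rotvec(degrees=True)/6].round(2).tolist())
def tri(pts):
    A=[];b=[]
    for c,uv in pts:
        T=c['camera_from_world']; R=T[:3,:3]; o=-R.T@T[:3,3]
        d=R.T@F@np.linalg.solve(c['camera_matrix'],[uv[0],uv[1],1]); d/=np.linalg.norm(d)
        M=np.eye(3)-np.outer(d,d); A.append(M); b.append(M@o)
    return np.linalg.lstsq(np.vstack(A),np.hstack(b),rcond=None)[0]
E
python3 - <<'E'
from ov import *
ct,cs=cam('top'),cam('scene'); k=.7
print('peg',tri([(ct,(440*k,187*k)),(cs,(524*k,297*k))]))
print('post',ray(ct,(481*k,105*k),20),ray(cs,(632*k,318*k),20), 'bigtin',ray(ct,(268*k,406*k),220))
plan((546,211,280,0),(546,211,103,0))
overlay(ct,(235,105,435,250),'pics/b1.png',items({'mat':(487,-187,-.085),'rack':(666,54,-.02),'peg':(668.5,1)}))
E
```

```text
peg [671.48786121   0.82089582  68.36209459]
post [839.91505654 -80.26964941  20.        ] [827.78677145 -94.75996606  20.        ] bigtin [308.12121773 259.97066098 220.        ]
t 0.45 at [256.  597.4 233.6] yaw 1.166 gap 95.8 pad 0.0 F [ 0.4 -0.3  0.2]
[-10.47, -6.02, -1.16, -0.0, 0.0, 11.13]
[-10.47, -6.02, 3.26, -0.0, 0.0, 11.13]
```

View pics/b1.png

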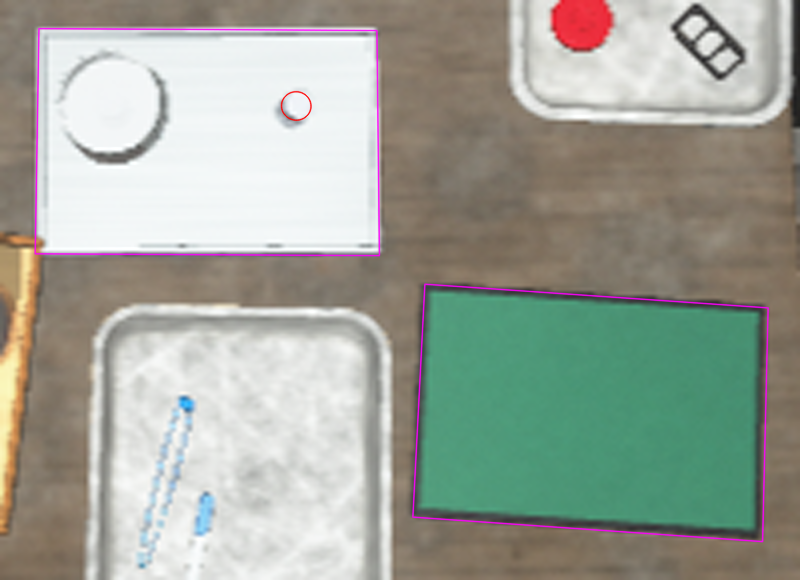

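The overlay matches the mat and the rack, and the peg head is at (295,105). The peg tip is therefore about (669,2,71).

Request:
{"op": "step_arm", "data": {"commands": [[[0, 0, -1.16, 0, 0, 0, 95], [-3, -1.7, -1.16, 0, 0, 3, 95], [-10.47, -6.02, -1.16, 0, 0, 11.13, 95], [-10.47, -6.02, -1.16, 0, 0, 11.13, 95], [-10.47, -6.02, -1.16, 0, 0, 11.13, 95], [-10.47, -6.02, -1.16, 0, 0, 11.13, 95], [-10.47, -6.02, -1.16, 0, 0, 11.13, 95], [-10.47, -6.02, -1.16, 0, 0, 11.13, 95], [-10.47, -6.02, -1.16, 0, 0, 11.13, 95], [-10.47, -6.02, -1.16, 0, 0, 11.13, 95], [-10.47, -6.02, -1.16, 0, 0, 11.13, 95], [-10.47, -6.02, -1.16, 0, 0, 11.13, 95], [-10.47, -6.02, -1.16, 0, 0, 11.13, 95], [-10.47, -6.02, -1.16, 0, 0, 11.13, 95], [-10.47, -6.02, -1.16, 0, 0, 11.13, 95], [-10.47, -6.02, -1.16, 0, 0, 11.13, 95], [-10.47, -6.02, -1.16, 0, 0, 11.13, 95], [-10.47, -6.02, -1.16, 0, 0, 11.13, 95], [-10.47, -6.02, -1.16, 0, 0, 11.13, 95]]], "grip_force": 40}}

```text
t: 2.03
position: [545.5, 212.2, 280.2]
tool_rot: [[-0.002, 1.0, 0.0], [1.0, 0.002, 0.0], [0.0, 0.0, -1.0]]
contact_force: [-0.7, 0.2, 0.1]
finger_gap: 0.997
gripper_force: 0.0
```

Run:
```python
from ov import *
plan((546,211,280,0),(546,211,103,0))
c=cam('wrist'); E={'tin':(546.2,211),'bottle':(482.5,293.9),'carton':(570.5,362.8,.11),'cup':(560.6,288.6)}
overlay(c,(0,0,560,420),'pics/w1.png',items(E))
```

```text
t 2.03 at [545.5 212.2 280.2] yaw 0.002 gap 94.8 pad 0.0 F [-0.7  0.2  0.1]
[-0.03, 0.01, 0.0, 0.0, -0.0, 0.02]
[-0.03, 0.01, 4.43, 0.0, -0.0, 0.02]
```

View pics/w1.png

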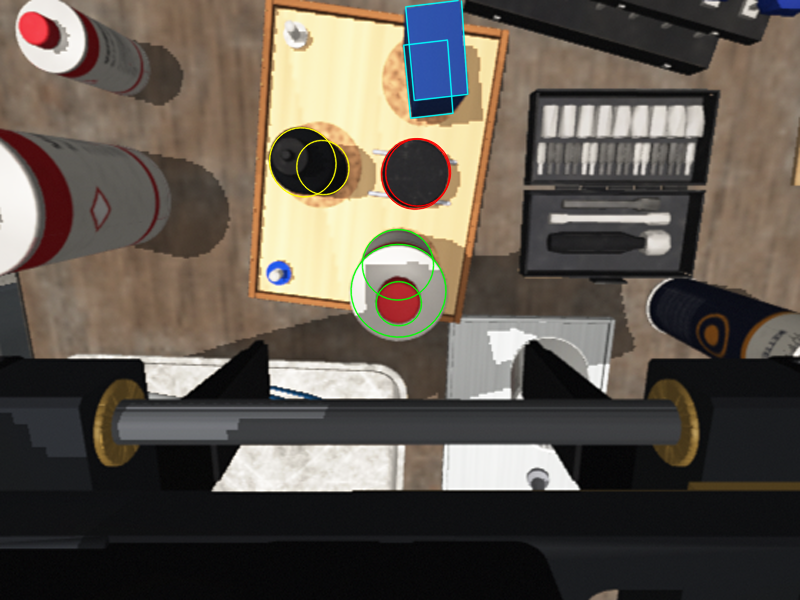

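The wrist view confirms the fits: the overlays sit on tin (399,285), bottle (310,160), cup (415,173) and carton (437,55). I'll go down on the tin.

Request:
{"op": "step_arm", "data": {"commands": [[[-0.03, 0.01, 1, 0, 0, 0, 95], [-0.03, 0.01, 2, 0, 0, 0, 95], [-0.03, 0.01, 3, 0, 0, 0, 95], [-0.03, 0.01, 3.7, 0, 0, 0, 95], [-0.03, 0.01, 4.2, 0, 0, 0, 95], [-0.03, 0.01, 4.43, 0, 0, 0, 95], [-0.03, 0.01, 4.43, 0, 0, 0, 95], [-0.03, 0.01, 4.43, 0, 0, 0, 55], [-0.03, 0.01, 4.43, 0, 0, 0, 55], [-0.03, 0.01, 4.43, 0, 0, 0, 55], [-0.03, 0.01, 4.43, 0, 0, 0, 55], [-0.03, 0.01, 4.43, 0, 0, 0, 55], [-0.03, 0.01, 4.43, 0, 0, 0, 55], [-0.03, 0.01, 4.43, 0, 0, 0, 55], [-0.03, 0.01, 4.43, 0, 0, 0, 55], [-0.03, 0.01, 4.43, 0, 0, 0, 55]]], "grip_force": 40}}

```text
t: 3.42
position: [547.1, 210.2, 103.9]
tool_rot: [[-0.0, 1.0, 0.001], [1.0, 0.0, 0.0], [0.0, 0.001, -1.0]]
contact_force: [-0.9, 1.0, 5.5]
finger_gap: 0.653
gripper_force: 40.0
```

Run:
```python
from h import *
plan((546,211,250,0),(481,-257,250,0),(481,-257,99.5,0))
```

```text
t 3.42 at [547.1 210.2 103.9] yaw 0.0 gap 62.1 pad 40.0 F [-0.9  1.   5.5]
[0.02, -0.02, -3.65, 0.01, -0.0, 0.0]
[-11.68, -1.65, -3.66, 0.01, -0.0, 0.0]
[-11.68, -1.66, 0.1, 0.01, -0.0, 0.0]
```

Request:
{"op": "step_arm", "data": {"commands": [[[0, 0, -0.3, 0, 0, 0, 55], [0, 0, -1, 0, 0, 0, 55], [0, 0, -1.8, 0, 0, 0, 55], [0, 0, -2.6, 0, 0, 0, 55], [0, 0, -3.3, 0, 0, 0, 55], [-0.3, 0, -3.66, 0, 0, 0, 55], [-1, -0.1, -3.66, 0, 0, 0, 55], [-1.8, -0.2, -3.66, 0, 0, 0, 55], [-2.7, -0.4, -3.66, 0, 0, 0, 55], [-3.6, -0.5, -3.66, 0, 0, 0, 55], [-4.5, -0.6, -3.66, 0, 0, 0, 55], [-5.4, -0.75, -3.66, 0, 0, 0, 55], [-6.3, -0.9, -3.66, 0, 0, 0, 55], [-7.2, -1, -3.66, 0, 0, 0, 55], [-8.1, -1.15, -3.66, 0, 0, 0, 55], [-9, -1.3, -3.66, 0, 0, 0, 55], [-9.9, -1.4, -3.66, 0, 0, 0, 55], [-10.7, -1.5, -3.66, 0, 0, 0, 55], [-11.4, -1.6, -3.66, 0, 0, 0, 55], [-11.68, -1.66, -3.66, 0, 0, 0, 55]]]}}

```text
t: 5.08
position: [478.1, -260.6, 247.3]
tool_rot: [[0.003, 1.0, -0.004], [1.0, -0.003, 0.0], [0.0, -0.004, -1.0]]
contact_force: [-0.4, 1.0, -5.1]
finger_gap: 0.655
gripper_force: 40.0
```

Run:
```python
from h import *
plan((481,-257,100.2,0),(481,-257,260,0),(482.5,294,260,0))
```

```text
t 5.08 at [ 478.1 -260.6  247.3] yaw -0.003 gap 62.3 pad 40.0 F [-0.4  1.  -5.1]
[0.09, 0.08, 3.68, -0.03, -0.0, -0.03]
[0.09, 0.07, -0.32, -0.03, -0.0, -0.03]
[13.86, 0.07, -0.32, -0.03, -0.0, -0.03]
```

Request:
{"op": "step_arm", "data": {"commands": [[[0, 0, 0.6, 0, 0, 0, 55], [0, 0, 1.4, 0, 0, 0, 55], [0, 0, 2.2, 0, 0, 0, 55], [0, 0, 2.9, 0, 0, 0, 55], [0, 0, 3.3, 0, 0, 0, 55], [0, 0, 3.5, 0, 0, 0, 55], [0, 0, 3.5, 0, 0, 0, 55], [0, 0, 3.5, 0, 0, 0, 55]]]}}

```text
t: 5.75
position: [480.1, -257.2, 109.2]
tool_rot: [[-0.001, 1.0, -0.001], [1.0, 0.001, 0.0], [0.0, -0.001, -1.0]]
contact_force: [0.1, 0.1, -3.6]
finger_gap: 0.649
gripper_force: 40.0
```

Run:
```python
from h import *
plan((481,-257,100.2,0))
```

```text
t 5.75 at [ 480.1 -257.2  109.2] yaw 0.001 gap 61.7 pad 40.0 F [ 0.1  0.1 -3.6]
[0.0, 0.02, 0.22, -0.01, -0.0, 0.01]
```

Lower the last 9 mm, release, and rise. The contact force will show when the tin touches down.

Request:
{"op": "step_arm", "data": {"commands": [[[0, 0, 0.1, 0, 0, 0, 55], [0, 0, 0.2, 0, 0, 0, 55], [0, 0, 0.23, 0, 0, 0, 55], [0, 0, 0.23, 0, 0, 0, 55], [0, 0, 0.23, 0, 0, 0, 55]]]}}

```text
t: 6.17
position: [480.5, -257.3, 100.4]
tool_rot: [[-0.001, 1.0, 0.0], [1.0, 0.001, -0.0], [-0.0, 0.0, -1.0]]
contact_force: [1.6, 1.2, -3.9]
finger_gap: 0.653
gripper_force: 40.0
```

Request:
{"op": "step_arm", "data": {"commands": [[[0, 0, 0, 0, 0, 0, 75], [0, 0, 0, 0, 0, 0, 95], [0, 0, 0, 0, 0, 0, 95], [0, 0, 0, 0, 0, 0, 95], [0, 0, 0, 0, 0, 0, 95], [0, 0, 0, 0, 0, 0, 95], [0, 0, -1, 0, 0, 0, 95], [0, 0, -2, 0, 0, 0, 95], [0, 0, -3, 0, 0, 0, 95], [0, 0, -4, 0, 0, 0, 95], [0, 0, -4, 0, 0, 0, 95]]]}}

```text
t: 7.08
position: [483.8, -259.5, 270.9]
tool_rot: [[-0.0, 1.0, 0.014], [1.0, 0.001, -0.009], [-0.009, 0.014, -1.0]]
contact_force: [0.6, -0.8, 1.0]
finger_gap: 0.994
gripper_force: 0.0
```

Run:
```python
from ov import *
plan((482.5,294,260,0),(482.5,294,87,0))
c=cam('wrist'); overlay(c,(0,0,560,420),'pics/w2.png',[(circ(481,-257,148,13.5),(0,255,0)),(circ(481,-257,4,31.5),(0,255,0)),(rect(487,-187,-.085,150,220,4),(255,0,255))])
```

```text
t 7.08 at [ 483.8 -259.5  270.9] yaw 0.001 gap 94.5 pad 0.0 F [ 0.6 -0.8  1. ]
[13.84, -0.03, 0.14, 0.13, 0.09, 0.01]
[13.88, -0.09, 4.47, 0.13, 0.09, 0.01]
```

View pics/w2.png

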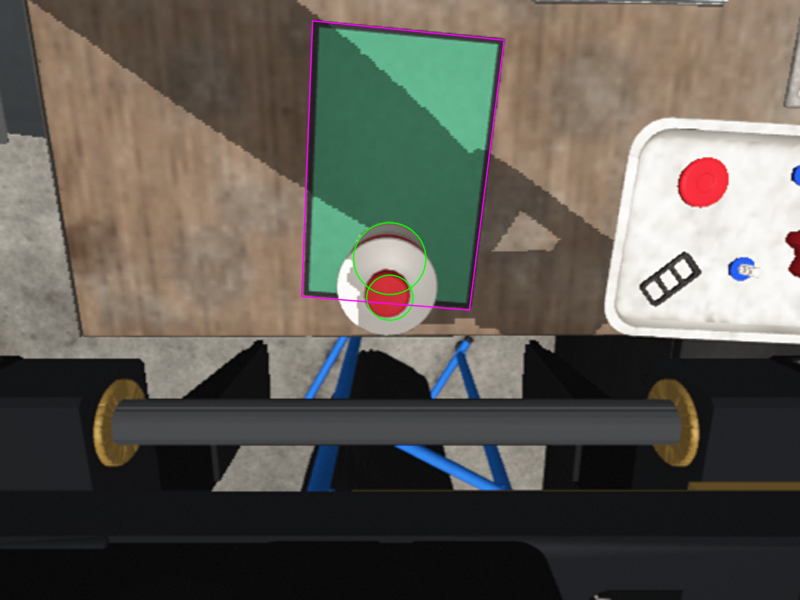

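The tin stands upright on the mat with its cap at (388,295), under the overlay. Next is the bottle.

Request:
{"op": "step_arm", "data": {"commands": [[[0.9, 0, 0, 0, 0, 0, 95], [1.9, 0, 0, 0, 0, 0, 95], [2.9, 0, 0, 0, 0, 0, 95], [3.9, 0, 0, 0, 0, 0, 95], [4.9, 0, 0, 0, 0, 0, 95], [5.9, 0, 0, 0, 0, 0, 95], [6.9, 0, 0, 0, 0, 0, 95], [7.9, 0, 0, 0, 0, 0, 95], [8.9, 0, 0, 0, 0, 0, 95], [9.9, 0, 0, 0, 0, 0, 95], [10.9, 0, 0, 0, 0, 0, 95], [11.9, 0, 0, 0, 0, 0, 95], [12.9, 0, 0, 0, 0, 0, 95], [13.6, 0, 0, 0, 0, 0, 95], [13.8, 0.03, 0, 0, 0, 0, 95], [13.8, 0.03, 0, 0, 0, 0, 95], [13.8, 0.03, 0, 0, 0, 0, 95], [13.8, 0.03, 0, 0, 0, 0, 95], [13.8, 0.03, 0, 0, 0, 0, 95]]]}}

```text
t: 8.72
position: [481.5, 293.3, 259.8]
tool_rot: [[0.001, 1.0, -0.0], [1.0, -0.001, -0.0], [-0.0, -0.0, -1.0]]
contact_force: [-0.3, -0.6, -0.4]
finger_gap: 1.0
gripper_force: 0.0
```

Run:
```python
from ov import *
plan((482.5,294,87,0))
```

```text
t 8.72 at [481.5 293.3 259.8] yaw -0.001 gap 95.1 pad 0.0 F [-0.3 -0.6 -0.4]
[0.02, 0.03, 4.32, -0.0, 0.0, -0.01]
```

Request:
{"op": "step_arm", "data": {"commands": [[[0.02, 0.03, 0.9, 0, 0, 0, 95], [0.02, 0.03, 1.9, 0, 0, 0, 95], [0.02, 0.03, 2.9, 0, 0, 0, 95], [0.02, 0.03, 3.7, 0, 0, 0, 95], [0.02, 0.03, 4.1, 0, 0, 0, 95], [0.02, 0.03, 4.3, 0, 0, 0, 95], [0.02, 0.03, 4.32, 0, 0, 0, 95], [0.02, 0.03, 4.32, 0, 0, 0, 95], [0.02, 0.03, 4.32, 0, 0, 0, 38], [0.02, 0.03, 4.32, 0, 0, 0, 38], [0.02, 0.03, 4.32, 0, 0, 0, 38], [0.02, 0.03, 4.32, 0, 0, 0, 38], [0.02, 0.03, 4.32, 0, 0, 0, 38], [0.02, 0.03, 4.32, 0, 0, 0, 38], [0.02, 0.03, 4.32, 0, 0, 0, 38], [0.02, 0.03, 4.32, 0, 0, 0, 38], [0.02, 0.03, 4.32, 0, 0, 0, 38], [0.02, 0.03, 4.32, 0, 0, 0, 38], [0.02, 0.03, 4.32, 0, 0, 0, 38]]], "grip_force": 30}}

```text
t: 10.3
position: [482.4, 295.6, 87.2]
tool_rot: [[-0.0, 1.0, -0.0], [1.0, 0.0, -0.0], [-0.0, -0.0, -1.0]]
contact_force: [0.7, 0.3, 0.3]
finger_gap: 0.455
gripper_force: 30.0
```

Run:
```python
from h import *
plan((482.5,294,250,0),(487,-187,250,0))
```

```text
t 10.3 at [482.4 295.6  87.2] yaw 0.0 gap 43.3 pad 30.0 F [0.7 0.3 0.3]
[-0.04, 0.0, -4.07, -0.0, 0.0, 0.0]
[-12.06, 0.11, -4.07, -0.0, 0.0, 0.0]
```

Request:
{"op": "step_arm", "data": {"commands": [[[0, 0, -0.3, 0, 0, 0, 38], [0, 0, -1, 0, 0, 0, 38], [0, 0, -1.9, 0, 0, 0, 38], [0, 0, -2.8, 0, 0, 0, 38], [-0.2, 0, -3.6, 0, 0, 0, 38], [-0.8, 0, -4.07, 0, 0, 0, 38], [-1.7, 0, -4.07, 0, 0, 0, 38], [-2.6, 0, -4.07, 0, 0, 0, 38], [-3.5, 0, -4.07, 0, 0, 0, 38], [-4.4, 0, -4.07, 0, 0, 0, 38], [-5.3, 0.1, -4.07, 0, 0, 0, 38], [-6.2, 0.1, -4.07, 0, 0, 0, 38], [-7.1, 0.1, -4.07, 0, 0, 0, 38], [-8, 0.1, -4.07, 0, 0, 0, 38], [-8.9, 0.1, -4.07, 0, 0, 0, 38], [-9.8, 0.1, -4.07, 0, 0, 0, 38], [-10.7, 0.1, -4.07, 0, 0, 0, 38], [-11.5, 0.1, -4.07, 0, 0, 0, 38], [-12.06, 0.11, -4.07, 0, 0, 0, 38], [-12.06, 0.11, -4.07, 0, 0, 0, 38]]]}}

```text
t: 11.97
position: [486.7, -190.5, 250.7]
tool_rot: [[0.004, 1.0, 0.0], [1.0, -0.004, -0.002], [-0.002, 0.0, -1.0]]
contact_force: [-0.0, -0.0, -0.6]
finger_gap: 0.458
gripper_force: 30.0
```

Request:
{"op": "step_arm", "data": {"commands": [[[0, 0, 0.6, 0, 0, 0, 38], [0, 0, 1.4, 0, 0, 0, 38], [0, 0, 2.2, 0, 0, 0, 38], [0, 0, 3, 0, 0, 0, 38], [0, 0, 3.6, 0, 0, 0, 38], [0, 0, 3.9, 0, 0, 0, 38], [0, 0, 3.9, 0, 0, 0, 38], [0, 0, 3.9, 0, 0, 0, 38], [0, 0, 3.9, 0, 0, 0, 38]]]}}

```text
t: 12.72
position: [488.6, -187.3, 96.4]
tool_rot: [[-0.001, 1.0, 0.003], [1.0, 0.001, -0.002], [-0.002, 0.003, -1.0]]
contact_force: [0.2, -0.4, -0.8]
finger_gap: 0.453
gripper_force: 30.0
```

Run:
```python
from h import *
plan((487,-187,83.3,0))
```

```text
t 12.72 at [ 488.6 -187.3   96.4] yaw 0.001 gap 43.0 pad 30.0 F [ 0.2 -0.4 -0.8]
[0.01, -0.04, 0.33, 0.03, 0.01, 0.01]
```

Request:
{"op": "step_arm", "data": {"commands": [[[0, 0, 0.1, 0, 0, 0, 38], [0, 0, 0.2, 0, 0, 0, 38], [0, 0, 0.28, 0, 0, 0, 38], [0, 0, 0.28, 0, 0, 0, 38], [0, 0, 0.28, 0, 0, 0, 38], [0, 0, 0.28, 0, 0, 0, 38]]]}}

```text
t: 13.22
position: [487.4, -187.0, 83.2]
tool_rot: [[-0.0, 1.0, 0.001], [1.0, 0.0, -0.0], [-0.0, 0.001, -1.0]]
contact_force: [0.2, -0.0, 0.5]
finger_gap: 0.452
gripper_force: 30.0
```

Request:
{"op": "step_arm", "data": {"commands": [[[0, 0, 0, 0, 0, 0, 60], [0, 0, 0, 0, 0, 0, 80], [0, 0, 0, 0, 0, 0, 95], [0, 0, 0, 0, 0, 0, 95], [0, 0, 0, 0, 0, 0, 95], [0, 0, 0, 0, 0, 0, 95], [0, 0, 0, 0, 0, 0, 95], [0, 0, -0.8, 0, 0, 0, 95], [0, 0, -1.7, 0, 0, 0, 95], [0, 0, -2.7, 0, 0, 0, 95], [0, 0, -3.6, 0, 0, 0, 95], [0, 0, -4.4, 0, 0, 0, 95], [0, 0, -4.4, 0, 0, 0, 95]]]}}

```text
t: 14.3
position: [490.3, -188.4, 267.9]
tool_rot: [[-0.0, 1.0, 0.013], [1.0, 0.001, -0.006], [-0.006, 0.013, -1.0]]
contact_force: [0.5, -0.5, 0.7]
finger_gap: 0.999
gripper_force: 0.0
```

Request:
{"op": "step_arm", "data": {"commands": [[[0.9, 0.1, 0, 0, 0, -1.05, 95], [1.9, 0.2, 0, 0, 0, -1.05, 95], [2.9, 0.4, 0, 0, 0, -1.05, 95], [3.9, 0.6, 0, 0, 0, -1.05, 95], [4.9, 0.7, 0, 0, 0, -1.05, 95], [5.9, 0.9, 0, 0, 0, -1.05, 95], [6.9, 1, 0, 0, 0, -1.05, 95], [7.9, 1.2, 0, 0, 0, -1.05, 95], [8.9, 1.4, 0, 0, 0, -1.05, 95], [9.9, 1.5, 0, 0, 0, -1.05, 95], [10.9, 1.7, 0, 0, 0, -1.05, 95], [11.9, 1.9, 0, 0, 0, -1.05, 95], [12.9, 2, 0, 0, 0, -1.05, 95], [13.6, 2.09, 0, 0, 0, -1.05, 95], [13.75, 2.09, 0, 0, 0, -1.05, 95], [13.75, 2.09, 0, 0, 0, -1.05, 95], [13.75, 2.09, 0, 0, 0, -1.05, 95], [13.75, 2.09, 0, 0, 0, -1.05, 95], [13.75, 2.09, 0, 0, 0, -1.05, 95]]]}}

```text
t: 15.88
position: [570.6, 361.7, 259.0]
tool_rot: [[-0.108, 0.994, 0.0], [0.994, 0.108, -0.0], [-0.0, 0.0, -1.0]]
contact_force: [0.1, 0.2, -0.8]
finger_gap: 0.998
gripper_force: 0.0
```

Run:
```python
from ov import *
plan((570.5,362.8,75,.11))
c=cam('top'); ct=c
a=cv2.resize(c['frame'][145:232,138:254],(400,300)); b=cv2.resize(c['frame'][150:270,320:440],(400,300)); 
w=cam('wrist'); overlay(w,(0,0,560,420),'/tmp/w.png',items({'carton':(570.5,362.8,.11),'cup':(560.6,288.6)})); w=cv2.resize(cv2.imread('/tmp/w.png'),(400,300)); s=cv2.resize(cam('scene')['frame'],(400,300))
cv2.imwrite('pics/m3.png',np.vstack([np.hstack([a,b]),np.hstack([w,s])]))
```

```text
t 15.88 at [570.6 361.7 259. ] yaw 0.109 gap 94.9 pad 0.0 F [ 0.1  0.2 -0.8]
[0.03, -0.0, 4.6, 0.0, 0.0, -0.01]
```

View pics/m3.png

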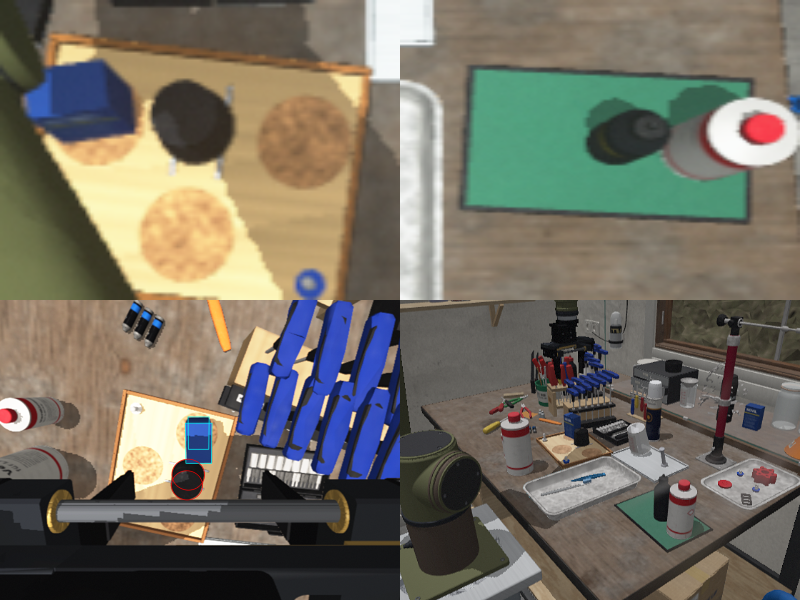

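The carton sits under the wrist overlay, and the tin and bottle stand on the mat. The blue T-handles near it may hit the gripper body, so I'll check their positions first.

Run:
```python
from h import *
ct,cw=cam('top'),cam('wrist')
for p in [(197,208),(190,190),(208,175),(213,132),(222,97)]: print('top',p,[ray(ct,(p[0]*.7,p[1]*.7),z).round(0)[:2].tolist() for z in (110,150,190)])
# wrist quadrant pixels (400x300) -> full
for p in [(244,420),(265,420),(268,463),(325,470),(280,370),(318,370),(270,300)]: print('wrist',p,[ray(cw,(p[0]*1.4,(p[1]-300)*1.4),z).round(0)[:2].tolist() for z in (110,150,190)])
cv2.imwrite('pics/w4.png',cv2.resize(cw['frame'][:300,250:],(800,774))[:600])
```

```text
top (197, 208) [[626.0, 403.0], [614.0, 390.0], [602.0, 377.0]]
top (190, 190) [[657.0, 416.0], [643.0, 402.0], [630.0, 388.0]]
top (208, 175) [[682.0, 387.0], [668.0, 374.0], [653.0, 362.0]]
top (213, 132) [[756.0, 381.0], [739.0, 368.0], [721.0, 356.0]]
top (222, 97) [[817.0, 367.0], [798.0, 355.0], [778.0, 344.0]]
wrist (244, 420) [[623.0, 402.0], [615.0, 406.0], [607.0, 409.0]]
wrist (265, 420) [[649.0, 405.0], [638.0, 408.0], [626.0, 412.0]]
wrist (268, 463) [[663.0, 351.0], [649.0, 361.0], [636.0, 372.0]]
wrist (325, 470) [[738.0, 350.0], [715.0, 360.0], [692.0, 371.0]]
wrist (280, 370) [[656.0, 465.0], [644.0, 461.0], [631.0, 456.0]]
wrist (318, 370) [[701.0, 470.0], [683.0, 465.0], [664.0, 459.0]]
wrist (270, 300) [[631.0, 537.0], [622.0, 522.0], [613.0, 508.0]]
```

View pics/w4.png

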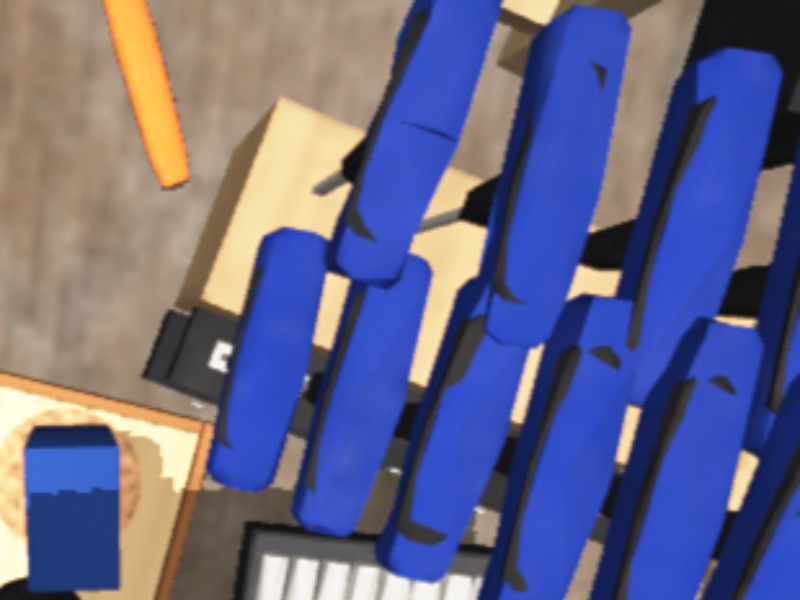

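Run:
```python
from h import *
ct,cw=cam('top'),cam('wrist')
for t in [(197,208),(190,190),(208,175),(207,146),(213,132)]:
  for w in [(240,487),(330,530),(415,575)]:
    a,b=(ct,(t[0]*.7,t[1]*.7)),(cw,(250+w[0]*.3875,w[1]*.3876)); X=tri([a,b]); print(t,w,X.round(0),[np.abs(proj(c,X)[0]-p).max().round(1) for c,p in (a,b)])
```

```text
(197, 208) (240, 487) [617. 391. 148.] [np.float64(1.0), np.float64(2.6)]
(197, 208) (330, 530) [624. 385. 173.] [np.float64(7.3), np.float64(23.0)]
(197, 208) (415, 575) [623. 379. 210.] [np.float64(12.2), np.float64(45.7)]
(190, 190) (240, 487) [622. 393. 182.] [np.float64(4.8), np.float64(14.4)]
(190, 190) (330, 530) [632. 388. 191.] [np.float64(1.1), np.float64(3.5)]
(190, 190) (415, 575) [635. 383. 215.] [np.float64(5.9), np.float64(22.4)]
(208, 175) (240, 487) [644. 382. 144.] [np.float64(10.8), np.float64(28.5)]
(208, 175) (330, 530) [661. 377. 139.] [np.float64(4.2), np.float64(11.6)]
(208, 175) (415, 575) [667. 372. 162.] [np.float64(1.8), np.float64(5.5)]
(207, 146) (240, 487) [653. 378. 190.] [np.float64(20.3), np.float64(59.3)]
(207, 146) (330, 530) [678. 376. 160.] [np.float64(14.4), np.float64(40.7)]
(207, 146) (415, 575) [692. 371. 160.] [np.float64(8.3), np.float64(24.9)]
(213, 132) (240, 487) [661. 372. 201.] [np.float64(25.1), np.float64(74.3)]
(213, 132) (330, 530) [690. 370. 156.] [np.float64(19.4), np.float64(53.2)]
(213, 132) (415, 575) [710. 366. 146.] [np.float64(12.9), np.float64(36.7)]
```

The nearest handles are at (617,391,148) and (640,385,~160), so closing along x would hit them. I'll turn the jaws to close along the carton's long side instead. That puts the body at x below about 603. I'll also grip high, offset 5 mm toward -x.

Request:
{"op": "step_arm", "data": {"commands": [[[0, 0, 0, 0, 0, -1.1, 95], [0, 0, 0, 0, 0, -2.2, 95], [0, 0, 0, 0, 0, -3.3, 95], [0, 0, 0, 0, 0, -4.4, 95], [0, 0, 0, 0, 0, -5.5, 95], [0, 0, 0, 0, 0, -6.6, 95], [0, 0, 0, 0, 0, -7.7, 95], [0, 0, 0, 0, 0, -8.8, 95], [0, 0, 0, 0, 0, -9.9, 95], [0, 0, 0, 0, 0, -11, 95], [0, 0, 0, 0, 0, -12.1, 95], [0, 0, 0, 0, 0, -13.2, 95], [0, 0, 0, 0, 0, -14.3, 95], [0, 0, 0, 0, 0, -15, 95], [0, -0.1, 0, 0, 0, -15, 95], [0, -0.12, 0, 0, 0, -15, 95], [0, -0.12, 0, 0, 0, -15, 95]]]}}

```text
t: 17.65
position: [565.3, 362.7, 258.9]
tool_rot: [[-0.994, -0.109, -0.0], [-0.109, 0.994, 0.0], [0.0, 0.0, -1.0]]
contact_force: [-0.6, 0.4, -0.1]
finger_gap: 1.0
gripper_force: 0.0
```

Run:
```python
from h import *
plan((565.5,362.3,86,1.68))
```

```text
t 17.65 at [565.3 362.7 258.9] yaw 1.68 gap 95.1 pad 0.0 F [-0.6  0.4 -0.1]
[-0.0, -0.01, 4.32, 0.0, -0.0, -0.0]
```

Request:
{"op": "step_arm", "data": {"commands": [[[0, 0, 0.8, 0, 0, 0, 95], [0, 0, 1.6, 0, 0, 0, 95], [0, 0, 2.4, 0, 0, 0, 95], [0, 0, 3, 0, 0, 0, 95], [0, 0, 3.5, 0, 0, 0, 95], [0, 0, 3.9, 0, 0, 0, 95], [0, 0, 4.2, 0, 0, 0, 95], [0, 0, 4.3, 0, 0, 0, 95], [0, 0, 4.3, 0, 0, 0, 95], [0, 0, 4.3, 0, 0, 0, 95]]]}}

```text
t: 18.48
position: [566.2, 363.0, 87.8]
tool_rot: [[-0.994, -0.11, 0.001], [-0.11, 0.994, 0.001], [-0.001, 0.0, -1.0]]
contact_force: [0.0, 0.2, 0.4]
finger_gap: 1.001
gripper_force: 0.0
```

Request:
{"op": "step_arm", "data": {"commands": [[[0, 0, 0, 0, 0, 0, 48], [0, 0, 0, 0, 0, 0, 48], [0, 0, 0, 0, 0, 0, 48], [0, 0, 0, 0, 0, 0, 48], [0, 0, 0, 0, 0, 0, 48], [0, 0, 0, 0, 0, 0, 48], [0, 0, 0, 0, 0, 0, 48], [0, 0, 0, 0, 0, 0, 48], [0, 0, 0, 0, 0, 0, 48], [0, 0, 0, 0, 0, 0, 48]]], "grip_force": 25}}

```text
t: 19.32
position: [565.7, 362.6, 86.9]
tool_rot: [[-0.994, -0.11, -0.0], [-0.11, 0.994, -0.0], [0.0, -0.0, -1.0]]
contact_force: [-0.9, -0.5, 0.4]
finger_gap: 0.583
gripper_force: 24.9
```

Run:
```python
from h import *
plan((565.5,362.3,230,1.68),(565.5,362.3,250,1.68),(493,-117,250,0))
```

```text
t 19.32 at [565.7 362.6  86.9] yaw 1.681 gap 55.5 pad 24.9 F [-0.9 -0.5  0.4]
[0.01, -0.01, -3.58, -0.0, -0.0, 0.01]
[0.01, -0.01, -4.08, -0.0, -0.0, 0.01]
[3.13, -11.72, -4.08, -0.0, -0.0, 16.05]
```

Request:
{"op": "step_arm", "data": {"commands": [[[0, 0, -0.2, 0, 0, 0, 48], [0, 0, -0.7, 0, 0, 0, 48], [0, 0, -1.3, 0, 0, 0, 48], [0, 0, -2, 0, 0, 0, 48], [0, 0, -2.8, 0, 0, 0, 48], [0, 0, -3.5, 0, 0, 0, 48], [0, 0, -4.08, 0, 0, 0, 48], [0, 0, -4.08, 0, 0, 0, 48], [0, 0, -4.08, 0, 0, 0, 48]]]}}

```text
t: 20.07
position: [566.2, 363.0, 251.6]
tool_rot: [[-0.994, -0.11, 0.003], [-0.11, 0.994, 0.002], [-0.003, 0.001, -1.0]]
contact_force: [-0.9, 0.3, -2.5]
finger_gap: 0.576
gripper_force: 24.9
```

Request:
{"op": "step_arm", "data": {"commands": [[[0.1, -0.3, 0, 0, 0, 0.5, 48], [0.3, -1, 0, 0, 0, 1.5, 48], [0.5, -1.8, 0, 0, 0, 2.6, 48], [0.7, -2.6, 0, 0, 0, 3.7, 48], [0.9, -3.4, 0, 0, 0, 4.8, 48], [1.1, -4.2, 0, 0, 0, 5.9, 48], [1.3, -5, 0, 0, 0, 7, 48], [1.5, -5.8, 0, 0, 0, 8, 48], [1.8, -6.6, 0, 0, 0, 9, 48], [2, -7.4, 0, 0, 0, 10, 48], [2.2, -8.2, 0, 0, 0, 11, 48], [2.4, -9, 0, 0, 0, 12, 48], [2.6, -9.8, 0, 0, 0, 13, 48], [2.8, -10.6, 0, 0, 0, 14, 48], [3, -11.2, 0, 0, 0, 15, 48], [3.12, -11.6, 0, 0, 0, 15.8, 48], [3.12, -11.71, 0, 0, 0, 16.05, 48], [3.12, -11.71, 0, 0, 0, 16.05, 48], [3.12, -11.71, 0, 0, 0, 16.05, 48], [3.12, -11.71, 0, 0, 0, 16.05, 48]]]}}

```text
t: 21.73
position: [493.1, -115.6, 249.0]
tool_rot: [[-0.003, 1.0, -0.002], [1.0, 0.003, 0.001], [0.001, -0.002, -1.0]]
contact_force: [-0.2, 0.4, -1.3]
finger_gap: 0.574
gripper_force: 24.9
```

Run:
```python
from h import *
plan((493,-117,83.2,0))
```

```text
t 21.73 at [ 493.1 -115.6  249. ] yaw 0.003 gap 54.6 pad 24.9 F [-0.2  0.4 -1.3]
[-0.04, 0.01, 4.14, -0.02, -0.01, 0.03]
```

Request:
{"op": "step_arm", "data": {"commands": [[[0, 0, 0.5, 0, 0, 0, 48], [0, 0, 1.2, 0, 0, 0, 48], [0, 0, 2, 0, 0, 0, 48], [0, 0, 2.8, 0, 0, 0, 48], [0, 0, 3.4, 0, 0, 0, 48], [0, 0, 3.8, 0, 0, 0, 48], [0, 0, 3.95, 0, 0, 0, 48], [0, 0, 4.05, 0, 0, 0, 48], [0, 0, 4.13, 0, 0, 0, 48], [0, 0, 4.15, 0, 0, 0, 48], [0, 0, 4.15, 0, 0, 0, 48], [0, 0, 4.15, 0, 0, 0, 48], [0, 0, 4.15, 0, 0, 0, 48]]]}}

```text
t: 22.82
position: [494.0, -116.9, 85.1]
tool_rot: [[-0.001, 1.0, 0.002], [1.0, 0.001, -0.001], [-0.001, 0.002, -1.0]]
contact_force: [0.6, -0.2, -2.4]
finger_gap: 0.576
gripper_force: 24.9
```

Run:
```python
from h import *
plan((493,-117,83,0))
```

```text
t 22.82 at [ 494.  -116.9   85.1] yaw 0.001 gap 54.8 pad 24.9 F [ 0.6 -0.2 -2.4]
[-0.0, -0.02, 0.05, 0.02, 0.01, 0.0]
```

Request:
{"op": "step_arm", "data": {"commands": [[[0, 0, 0.03, 0, 0, 0, 48], [0, 0, 0.05, 0, 0, 0, 48], [0, 0, 0.05, 0, 0, 0, 48], [0, 0, 0.05, 0, 0, 0, 48]]]}}

```text
t: 23.15
position: [493.7, -116.8, 82.9]
tool_rot: [[-0.0, 1.0, 0.001], [1.0, 0.0, -0.0], [-0.0, 0.001, -1.0]]
contact_force: [-0.9, 0.9, 3.3]
finger_gap: 0.575
gripper_force: 24.9
```

Request:
{"op": "step_arm", "data": {"commands": [[[0, 0, 0, 0, 0, 0, 65], [0, 0, 0, 0, 0, 0, 80], [0, 0, 0, 0, 0, 0, 95], [0, 0, 0, 0, 0, 0, 95], [0, 0, 0, 0, 0, 0, 95], [0, 0, 0, 0, 0, 0, 95], [0, 0, 0, 0, 0, 0, 95], [0, 0, -0.8, 0, 0, 0, 95], [0, 0, -1.7, 0, 0, 0, 95], [0, 0, -2.7, 0, 0, 0, 95], [0, 0, -3.6, 0, 0, 0, 95], [0, 0, -4.4, 0, 0, 0, 95], [0, 0, -4.4, 0, 0, 0, 95], [0, 0, -4.4, 0, 0, 0, 95], [0, 0, -4.4, 0, 0, 0, 95]]]}}

```text
t: 24.4
position: [492.9, -116.5, 257.2]
tool_rot: [[-0.0, 1.0, -0.001], [1.0, 0.0, 0.0], [0.0, -0.001, -1.0]]
contact_force: [0.2, -0.2, -0.2]
finger_gap: 0.998
gripper_force: 0.0
```

Run:
```python
from ov import *
plan((560.6,288.6,260,0),(560.6,288.6,48,0))
w=cam('wrist'); O=[(rect(493,-121,np.pi/2,35,55,89),(255,255,0)),(rect(493,-121,np.pi/2,35,55,4),(255,255,0)),(circ(487,-187,94,22),(0,255,255)),(circ(487,-187,4,22),(0,255,255)),(rect(487,-187,-.085,150,220,4),(255,0,255)),(circ(481,-257,4,31.5),(0,255,0))]
t=cam('top')
overlay(w,(0,0,560,420),'/tmp/w.png',O); overlay(t,(330,160,450,250),'/tmp/t.png',O)
s=cam('scene')['frame']; 
f=lambda p:cv2.resize(p,(400,300))
cv2.imwrite('pics/m5.png',np.vstack([np.hstack([f(cv2.imread('/tmp/w.png')),f(cv2.imread('/tmp/t.png'))]),np.hstack([f(s[240:360,290:450]),f(s[150:250,180:313])])]))
```

```text
t 24.4 at [ 492.9 -116.5  257.2] yaw 0.0 gap 94.9 pad 0.0 F [ 0.2 -0.2 -0.2]
[10.13, 1.7, -0.07, -0.01, -0.0, 0.0]
[10.13, 1.7, 5.23, -0.01, -0.0, 0.0]
```

View pics/m5.png

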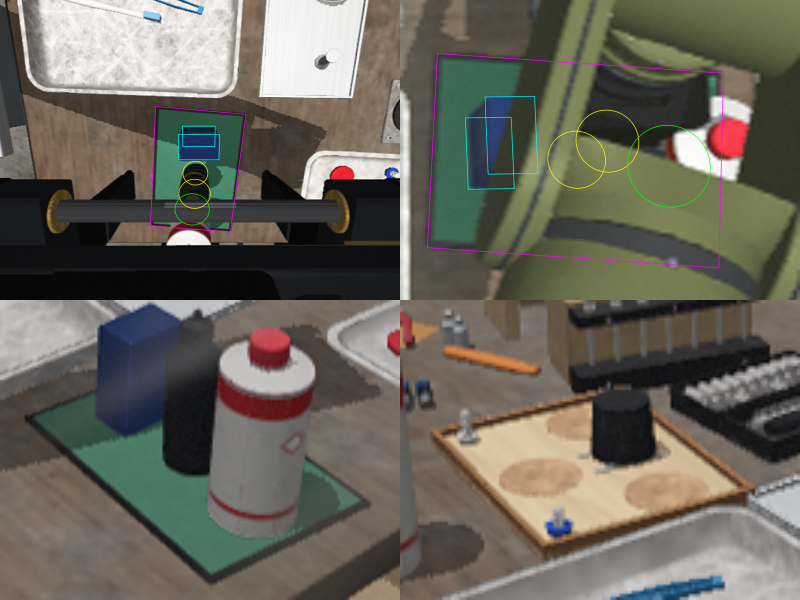

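All three stand upright on the mat, and the cup is undisturbed in the tray (lower-right quadrant, (622,427)). Next I'll fetch the cup.

Request:
{"op": "step_arm", "data": {"commands": [[[0.9, 0.1, 0, 0, 0, 0, 95], [1.9, 0.3, 0, 0, 0, 0, 95], [2.9, 0.5, 0, 0, 0, 0, 95], [3.9, 0.7, 0, 0, 0, 0, 95], [4.9, 0.8, 0, 0, 0, 0, 95], [5.9, 1, 0, 0, 0, 0, 95], [6.9, 1.2, 0, 0, 0, 0, 95], [7.9, 1.4, 0, 0, 0, 0, 95], [8.9, 1.5, 0, 0, 0, 0, 95], [9.8, 1.65, 0, 0, 0, 0, 95], [10.13, 1.7, 0, 0, 0, 0, 95], [10.13, 1.7, 0, 0, 0, 0, 95], [10.13, 1.7, 0.7, 0, 0, 0, 95], [10.13, 1.7, 1.5, 0, 0, 0, 95], [10.13, 1.7, 2.4, 0, 0, 0, 95], [10.13, 1.7, 3, 0, 0, 0, 95], [10.13, 1.7, 3.2, 0, 0, 0, 95], [10.13, 1.7, 3.2, 0, 0, 0, 95], [10.13, 1.7, 3.2, 0, 0, 0, 95], [10.13, 1.7, 3.2, 0, 0, 0, 95]]]}}

```text
t: 26.22
position: [562.5, 288.6, 132.6]
tool_rot: [[0.0, 1.0, 0.004], [1.0, -0.0, 0.001], [0.001, 0.004, -1.0]]
contact_force: [0.3, 0.0, 0.0]
finger_gap: 0.998
gripper_force: 0.0
```

Run:
```python
from ov import *
plan((560.6,288.6,50,0))
```

```text
t 26.22 at [562.5 288.6 132.6] yaw -0.0 gap 94.9 pad 0.0 F [0.3 0.  0. ]
[-0.0, -0.06, 2.06, 0.03, -0.01, -0.0]
```

Request:
{"op": "step_arm", "data": {"commands": [[[0, 0, 0.5, 0, 0, 0, 95], [0, 0, 1.1, 0, 0, 0, 95], [0, 0, 1.6, 0, 0, 0, 95], [0, 0, 1.9, 0, 0, 0, 95], [0, 0, 2, 0, 0, 0, 95], [0, 0, 2, 0, 0, 0, 95], [0, 0, 2, 0, 0, 0, 40], [0, 0, 2, 0, 0, 0, 40], [0, 0, 2, 0, 0, 0, 40], [0, 0, 2, 0, 0, 0, 40], [0, 0, 2, 0, 0, 0, 40], [0, 0, 2, 0, 0, 0, 40], [0, 0, 2, 0, 0, 0, 40], [0, 0, 2, 0, 0, 0, 40], [0, 0, 2, 0, 0, 0, 40], [0, 0, 2, 0, 0, 0, 40], [0, 0, 2, 0, 0, 0, 40], [0, 0, 2, 0, 0, 0, 40]]], "grip_force": 20}}

```text
t: 27.72
position: [561.1, 288.6, 50.0]
tool_rot: [[-0.0, 1.0, -0.0], [1.0, 0.0, -0.0], [-0.0, -0.0, -1.0]]
contact_force: [0.6, 0.0, 0.8]
finger_gap: 0.537
gripper_force: 19.9
```

Run:
```python
from ov import *
plan((560.6,288.6,160,0),(600,200,200,0),(671,2,200,0))
```

```text
t 27.72 at [561.1 288.6  50. ] yaw 0.0 gap 51.1 pad 19.9 F [0.6 0.  0.8]
[0.0, -0.01, -2.75, -0.0, 0.0, 0.0]
[-2.22, 0.97, -3.75, -0.0, 0.0, 0.0]
[-7.17, 2.75, -3.75, -0.0, 0.0, 0.0]
```

Request:
{"op": "step_arm", "data": {"commands": [[[0, 0, -0.2, 0, 0, 0, 40], [0, 0, -0.7, 0, 0, 0, 40], [0, 0, -1.4, 0, 0, 0, 40], [0, 0, -2.2, 0, 0, 0, 40], [0, 0, -3, 0, 0, 0, 40], [-0.2, 0.1, -3.7, 0, 0, 0, 40], [-0.8, 0.3, -4.25, 0, 0, 0, 40], [-1.5, 0.6, -4.25, 0, 0, 0, 40], [-2.3, 0.9, -4.25, 0, 0, 0, 40], [-3.1, 1.2, -4.25, 0, 0, 0, 40], [-3.9, 1.5, -4.25, 0, 0, 0, 40], [-4.7, 1.8, -4.25, 0, 0, 0, 40], [-5.5, 2.1, -4.25, 0, 0, 0, 40], [-6.3, 2.4, -4.25, 0, 0, 0, 40], [-6.9, 2.65, -4.25, 0, 0, 0, 40], [-7.17, 2.75, -4.25, 0, 0, 0, 40], [-7.17, 2.75, -4.25, 0, 0, 0, 40], [-7.17, 2.75, -4.25, 0, 0, 0, 40], [-7.17, 2.75, -4.25, 0, 0, 0, 40], [-7.17, 2.75, -4.25, 0, 0, 0, 40]]]}}

```text
t: 29.38
position: [670.8, 3.5, 220.2]
tool_rot: [[-0.002, 1.0, -0.0], [1.0, 0.002, 0.0], [0.0, -0.0, -1.0]]
contact_force: [-0.1, 0.1, -0.1]
finger_gap: 0.538
gripper_force: 19.9
```

Run:
```python
from ov import *
plan((671,2,130,0),(671,2,66,0))
s=cam('scene'); O=[(circ(668.7,2,71,9),(0,0,255))]; overlay(s,(280,120,440,240),'/tmp/t.png',O+[(circ(671,2,231,24),(0,255,0))])
t=cam('top'); overlay(t,(240,90,360,180),'/tmp/u.png',O)
f=lambda p:cv2.resize(p,(400,300))
cv2.imwrite('pics/m6.png',np.hstack([f(cv2.imread('/tmp/t.png')),f(cv2.imread('/tmp/u.png'))]))
```

```text
t 29.38 at [670.8   3.5 220.2] yaw 0.002 gap 51.1 pad 19.9 F [-0.1  0.1 -0.1]
[-0.04, 0.01, 2.25, -0.0, -0.0, 0.02]
[-0.04, 0.01, 3.85, -0.0, -0.0, 0.02]
```

View pics/m6.png

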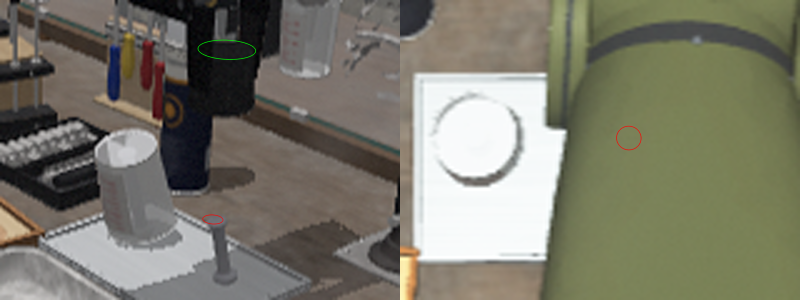

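The cup is above the peg. The peg head, seen at (219,224) in the scene quadrant, suggests about (671,1), so I'll lower at x about 673.

Request:
{"op": "step_arm", "data": {"commands": [[[-0.06, 0.06, 0.6, 0, 0, 0, 40], [-0.06, 0.06, 1.4, 0, 0, 0, 40], [-0.06, 0.06, 2, 0, 0, 0, 40], [-0.06, 0.06, 2.4, 0, 0, 0, 40], [-0.06, 0.06, 2.7, 0, 0, 0, 40], [-0.06, 0.06, 3, 0, 0, 0, 40], [-0.06, 0.06, 3.3, 0, 0, 0, 40], [-0.06, 0.06, 3.5, 0, 0, 0, 40], [-0.06, 0.06, 3.6, 0, 0, 0, 40], [-0.06, 0.06, 3.6, 0, 0, 0, 40], [-0.06, 0.06, 3.6, 0, 0, 0, 40], [-0.06, 0.06, 3.6, 0, 0, 0, 40]]]}}

```text
t: 30.48
position: [674.4, -0.7, 77.2]
tool_rot: [[-0.0, 1.0, 0.002], [1.0, 0.0, -0.0], [-0.0, 0.002, -1.0]]
contact_force: [0.4, -0.4, -0.2]
finger_gap: 0.532
gripper_force: 19.9
```

Run:
```python
from ov import *
plan((673,1,65,0))
s=cam('scene'); O=[(circ(671,1,71,9),(0,0,255)),(circ(673,1,87,24),(0,255,0)),(circ(673,1,37,28.5),(0,255,0))]; overlay(s,(280,150,400,240),'pics/m7.png',O)
```

```text
t 30.48 at [674.4  -0.7  77.2] yaw 0.0 gap 50.6 pad 19.9 F [ 0.4 -0.4 -0.2]
[0.04, -0.03, 0.3, 0.02, 0.0, 0.0]
```

View pics/m7.png

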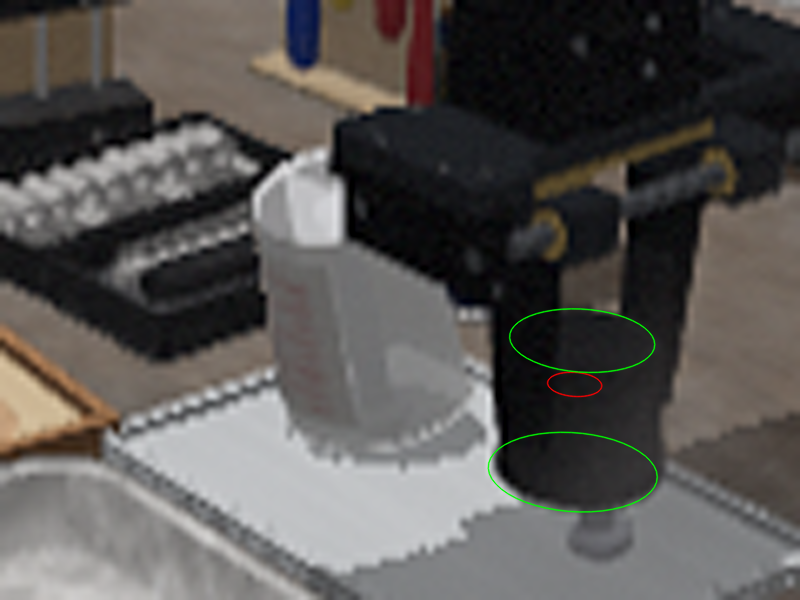

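The cup covers the peg (its shaft emerges at (600,530)) and nothing is touching. I'll lower until it makes contact.

Request:
{"op": "step_arm", "data": {"commands": [[[0, 0, 0.08, 0, 0, 0, 40], [0, 0, 0.15, 0, 0, 0, 40], [0, 0, 0.22, 0, 0, 0, 40], [0, 0, 0.26, 0, 0, 0, 40], [0, 0, 0.26, 0, 0, 0, 40], [0, 0, 0.26, 0, 0, 0, 40]]]}}

```text
t: 31.03
position: [673.5, -0.6, 65.4]
tool_rot: [[-0.0, 1.0, -0.0], [1.0, 0.0, 0.0], [0.0, -0.0, -1.0]]
contact_force: [-0.7, -0.8, -0.9]
finger_gap: 0.533
gripper_force: 19.9
```

Request:
{"op": "step_arm", "data": {"commands": [[[0, 0, 0.03, 0, 0, 0, 40], [0, 0, 0.05, 0, 0, 0, 40], [0, 0, 0.05, 0, 0, 0, 40], [0, 0, 0.05, 0, 0, 0, 40]]]}}

```text
t: 31.37
position: [674.0, -0.6, 64.5]
tool_rot: [[-0.0, 1.0, 0.001], [1.0, 0.0, -0.0], [-0.0, 0.001, -1.0]]
contact_force: [-2.7, -0.6, 5.1]
finger_gap: 0.537
gripper_force: 20.1
```

Contact at 64.5 mm, which puts the underside at about 75. I'll release slowly and rise.

Request:
{"op": "step_arm", "data": {"commands": [[[0, 0, -0.02, 0, 0, 0, 52], [0, 0, -0.02, 0, 0, 0, 54], [0, 0, -0.02, 0, 0, 0, 58], [0, 0, -0.02, 0, 0, 0, 62], [0, 0, -0.02, 0, 0, 0, 70], [0, 0, -0.02, 0, 0, 0, 80], [0, 0, -0.02, 0, 0, 0, 90], [0, 0, -0.02, 0, 0, 0, 95], [0, 0, -0.02, 0, 0, 0, 95], [0, 0, -0.4, 0, 0, 0, 95], [0, 0, -1, 0, 0, 0, 95], [0, 0, -2, 0, 0, 0, 95], [0, 0, -3, 0, 0, 0, 95], [0, 0, -4, 0, 0, 0, 95], [0, 0, -4.9, 0, 0, 0, 95], [0, 0, -4.9, 0, 0, 0, 95], [0, 0, -4.9, 0, 0, 0, 95]]]}}

```text
t: 32.78
position: [675.3, -0.7, 265.5]
tool_rot: [[-0.0, 1.0, 0.009], [1.0, 0.0, -0.001], [-0.001, 0.009, -1.0]]
contact_force: [0.6, -0.7, -0.5]
finger_gap: 1.0
gripper_force: 0.0
```

Run:
```python
from ov import *
plan((493,-117,260,0))
s=cam('scene'); O=[(circ(672,0,75,24),(0,255,0))]; overlay(s,(280,150,400,240),'/tmp/t.png',O)
w=cam('wrist'); overlay(w,(0,0,560,420),'/tmp/u.png',O)
f=lambda p:cv2.resize(p,(400,300))
cv2.imwrite('pics/m8.png',np.hstack([f(cv2.imread('/tmp/t.png')),f(cv2.imread('/tmp/u.png'))]))
```

```text
t 32.78 at [675.3  -0.7 265.5] yaw 0.0 gap 95.1 pad 0.0 F [ 0.6 -0.7 -0.5]
[-2.91, -4.56, 0.1, 0.08, 0.01, 0.0]
```

View pics/m8.png

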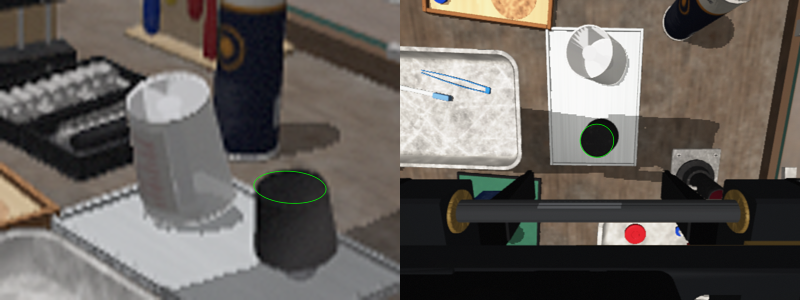

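The cup hangs mouth down over the peg, top at (290,187) in the left crop and matching the overlay. Next I'll take the carton back.

Request:
{"op": "step_arm", "data": {"commands": [[[-0.5, -0.8, 0, 0, 0, 0, 95], [-1, -1.6, 0, 0, 0, 0, 95], [-1.5, -2.4, 0, 0, 0, 0, 95], [-2.1, -3.2, 0, 0, 0, 0, 95], [-2.6, -4, 0, 0, 0, 0, 95], [-2.9, -4.5, 0, 0, 0, 0, 95], [-2.9, -4.5, 0, 0, 0, 0, 95], [-2.9, -4.5, 0.5, 0, 0, 0, 95], [-2.9, -4.5, 1.3, 0, 0, 0, 95], [-2.9, -4.5, 2.1, 0, 0, 0, 95], [-2.9, -4.5, 2.8, 0, 0, 0, 95], [-2.9, -4.5, 3, 0, 0, 0, 95], [-2.9, -4.5, 3, 0, 0, 0, 95], [-2.9, -4.5, 3, 0, 0, 0, 95], [-2.9, -4.5, 3, 0, 0, 0, 95], [-2.9, -4.5, 3, 0, 0, 0, 95]]]}}

```text
t: 34.22
position: [495.1, -117.0, 142.0]
tool_rot: [[-0.001, 1.0, 0.004], [1.0, 0.001, -0.001], [-0.001, 0.004, -1.0]]
contact_force: [0.8, 0.0, -0.4]
finger_gap: 0.998
gripper_force: 0.0
```

Run:
```python
from ov import *
plan((493.7,-116.8,82.9,0))
```

```text
t 34.22 at [ 495.1 -117.   142. ] yaw 0.001 gap 94.9 pad 0.0 F [ 0.8  0.  -0.4]
[0.01, -0.04, 1.48, 0.03, 0.01, 0.01]
```

Request:
{"op": "step_arm", "data": {"commands": [[[0, -0.02, 0.5, 0, 0, 0, 95], [0, -0.02, 1, 0, 0, 0, 95], [0, -0.02, 1.3, 0, 0, 0, 95], [0, -0.02, 1.45, 0, 0, 0, 95], [0, -0.02, 1.45, 0, 0, 0, 95], [0, -0.02, 1.45, 0, 0, 0, 95], [0, -0.02, 1.45, 0, 0, 0, 48], [0, -0.02, 1.45, 0, 0, 0, 48], [0, -0.02, 1.45, 0, 0, 0, 48], [0, -0.02, 1.45, 0, 0, 0, 48], [0, -0.02, 1.45, 0, 0, 0, 48], [0, -0.02, 1.45, 0, 0, 0, 48], [0, -0.02, 1.45, 0, 0, 0, 48], [0, -0.02, 1.45, 0, 0, 0, 48], [0, -0.02, 1.45, 0, 0, 0, 48], [0, -0.02, 1.45, 0, 0, 0, 48]]], "grip_force": 25}}

```text
t: 35.55
position: [493.0, -116.7, 81.8]
tool_rot: [[-0.0, 1.0, 0.0], [1.0, 0.0, -0.0], [-0.0, 0.0, -1.0]]
contact_force: [0.4, -0.9, -0.0]
finger_gap: 0.579
gripper_force: 25.0
```

Run:
```python
from ov import *
plan((493,-117,250,0),(565.7,362.6,250,1.68))
```

```text
t 35.55 at [ 493.  -116.7   81.8] yaw 0.0 gap 55.1 pad 25.0 F [ 0.4 -0.9 -0. ]
[-0.01, 0.0, -4.21, 0.0, 0.0, 0.0]
[11.98, 1.82, -4.21, 0.0, 0.0, -16.04]
```

Request:
{"op": "step_arm", "data": {"commands": [[[0, 0, -0.2, 0, 0, 0, 48], [0, 0, -0.7, 0, 0, 0, 48], [0, 0, -1.4, 0, 0, 0, 48], [0, 0, -2.2, 0, 0, 0, 48], [0, 0, -3, 0, 0, 0, 48], [0, 0, -3.7, 0, 0, 0, 48], [0, 0, -4.2, 0, 0, 0, 48], [0, 0, -4.2, 0, 0, 0, 48], [0, 0, -4.2, 0, 0, 0, 48]]]}}

```text
t: 36.3
position: [493.1, -116.7, 250.5]
tool_rot: [[-0.0, 1.0, 0.002], [1.0, 0.0, -0.001], [-0.001, 0.002, -1.0]]
contact_force: [-0.1, -0.3, -2.6]
finger_gap: 0.574
gripper_force: 25.0
```

Request:
{"op": "step_arm", "data": {"commands": [[[0.3, 0, 0, 0, 0, -0.5, 48], [1, 0.1, 0, 0, 0, -1.5, 48], [1.8, 0.2, 0, 0, 0, -2.6, 48], [2.6, 0.4, 0, 0, 0, -3.7, 48], [3.4, 0.5, 0, 0, 0, -4.8, 48], [4.2, 0.6, 0, 0, 0, -5.9, 48], [5, 0.7, 0, 0, 0, -7, 48], [5.8, 0.8, 0, 0, 0, -8, 48], [6.6, 1, 0, 0, 0, -9, 48], [7.4, 1.1, 0, 0, 0, -10, 48], [8.2, 1.2, 0, 0, 0, -11, 48], [9, 1.4, 0, 0, 0, -12, 48], [9.8, 1.5, 0, 0, 0, -13, 48], [10.6, 1.6, 0, 0, 0, -14, 48], [11.4, 1.7, 0, 0, 0, -15, 48], [11.85, 1.8, 0, 0, 0, -15.8, 48], [11.98, 1.82, 0, 0, 0, -16.04, 48], [11.98, 1.82, 0, 0, 0, -16.04, 48], [11.98, 1.82, 0, 0, 0, -16.04, 48], [11.98, 1.82, 0, 0, 0, -16.04, 48]]]}}

```text
t: 37.97
position: [565.1, 361.1, 248.4]
tool_rot: [[-0.994, -0.107, -0.002], [-0.107, 0.994, -0.001], [0.002, -0.001, -1.0]]
contact_force: [0.9, -0.1, -1.4]
finger_gap: 0.576
gripper_force: 25.0
```

Request:
{"op": "step_arm", "data": {"commands": [[[0, 0, 0.5, 0, 0, 0, 48], [0, 0, 1.2, 0, 0, 0, 48], [0, 0, 2, 0, 0, 0, 48], [0, 0, 2.7, 0, 0, 0, 48], [0, 0, 3.3, 0, 0, 0, 48], [0, 0, 3.7, 0, 0, 0, 48], [0, 0, 3.8, 0, 0, 0, 48], [0, 0, 3.8, 0, 0, 0, 48], [0, 0, 3.8, 0, 0, 0, 48], [0, 0, 3.8, 0, 0, 0, 48]]]}}

```text
t: 38.8
position: [566.8, 362.8, 100.1]
tool_rot: [[-0.994, -0.108, 0.003], [-0.108, 0.994, 0.002], [-0.003, 0.001, -1.0]]
contact_force: [-0.6, 0.2, -1.4]
finger_gap: 0.579
gripper_force: 25.0
```

Run:
```python
from ov import *
plan((565.7,362.6,85.9,1.68))
```

```text
t 38.8 at [566.8 362.8 100.1] yaw 1.679 gap 55.0 pad 25.0 F [-0.6  0.2 -1.4]
[0.03, -0.0, 0.35, 0.01, 0.03, -0.01]
```

Request:
{"op": "step_arm", "data": {"commands": [[[0, 0, 0.1, 0, 0, 0, 48], [0, 0, 0.2, 0, 0, 0, 48], [0, 0, 0.28, 0, 0, 0, 48], [0, 0, 0.3, 0, 0, 0, 48], [0, 0, 0.31, 0, 0, 0, 48], [0, 0, 0.31, 0, 0, 0, 48], [0, 0, 0.31, 0, 0, 0, 48]]]}}

```text
t: 39.38
position: [565.5, 362.7, 85.7]
tool_rot: [[-0.994, -0.109, 0.0], [-0.109, 0.994, 0.0], [-0.0, 0.0, -1.0]]
contact_force: [-1.7, -0.6, 2.5]
finger_gap: 0.579
gripper_force: 25.0
```

Request:
{"op": "step_arm", "data": {"commands": [[[0, 0, 0, 0, 0, 0, 65], [0, 0, 0, 0, 0, 0, 80], [0, 0, 0, 0, 0, 0, 95], [0, 0, 0, 0, 0, 0, 95], [0, 0, 0, 0, 0, 0, 95], [0, 0, 0, 0, 0, 0, 95], [0, 0, 0, 0, 0, 0, 95], [0, 0, -0.8, 0, 0, 0, 95], [0, 0, -1.7, 0, 0, 0, 95], [0, 0, -2.7, 0, 0, 0, 95], [0, 0, -3.6, 0, 0, 0, 95], [0, 0, -4.4, 0, 0, 0, 95], [0, 0, -4.4, 0, 0, 0, 95], [0, 0, -4.4, 0, 0, 0, 95], [0, 0, -4.4, 0, 0, 0, 95]]]}}

```text
t: 40.63
position: [565.2, 362.5, 260.7]
tool_rot: [[-0.994, -0.109, -0.001], [-0.109, 0.994, -0.0], [0.001, -0.0, -1.0]]
contact_force: [-0.7, -0.3, -0.7]
finger_gap: 0.999
gripper_force: 0.0
```

Run:
```python
from ov import *
plan((487.4,-187,260,0))
```

```text
t 40.63 at [565.2 362.5 260.7] yaw 1.68 gap 95.0 pad 0.0 F [-0.7 -0.3 -0.7]
[3.43, -13.44, 0.02, -0.01, -0.0, 16.04]
```

Request:
{"op": "step_arm", "data": {"commands": [[[0.2, -0.8, 0, 0, 0, 1, 95], [0.4, -1.7, 0, 0, 0, 2.1, 95], [0.7, -2.6, 0, 0, 0, 3.2, 95], [0.9, -3.5, 0, 0, 0, 4.3, 95], [1.1, -4.4, 0, 0, 0, 5.4, 95], [1.3, -5.3, 0, 0, 0, 6.5, 95], [1.6, -6.2, 0, 0, 0, 7.6, 95], [1.8, -7.1, 0, 0, 0, 8.7, 95], [2, -8, 0, 0, 0, 9.8, 95], [2.3, -8.9, 0, 0, 0, 10.9, 95], [2.5, -9.8, 0, 0, 0, 12, 95], [2.7, -10.7, 0, 0, 0, 13.1, 95], [3, -11.6, 0, 0, 0, 14.2, 95], [3.2, -12.5, 0, 0, 0, 15.3, 95], [3.4, -13.3, 0, 0, 0, 16.04, 95], [3.43, -13.44, 0, 0, 0, 16.04, 95], [3.43, -13.44, 0, 0, 0, 16.04, 95], [3.43, -13.44, 0, 0, 0, 16.04, 95], [3.43, -13.44, 0, 0, 0, 16.04, 95]]]}}

```text
t: 42.22
position: [487.6, -185.5, 260.1]
tool_rot: [[-0.002, 1.0, -0.002], [1.0, 0.002, 0.001], [0.001, -0.002, -1.0]]
contact_force: [-0.3, 0.1, 0.1]
finger_gap: 1.003
gripper_force: 0.0
```

Run:
```python
from ov import *
plan((487.4,-187,83.2,0))
w=cam('wrist'); overlay(w,(0,0,560,420),'/tmp/u.png',[(circ(487.4,-187,94,22),(0,255,255)),(circ(487.4,-187,4,22),(0,255,255))])
s=cam('scene'); overlay(s,(180,150,310,247),'/tmp/t.png',items({'carton':(570.5,362.8,.11)}))
f=lambda p:cv2.resize(p,(400,300))
cv2.imwrite('pics/m9.png',np.hstack([f(cv2.imread('/tmp/t.png')),f(cv2.imread('/tmp/u.png'))]))
```

```text
t 42.22 at [ 487.6 -185.5  260.1] yaw 0.002 gap 95.3 pad 0.0 F [-0.3  0.1  0.1]
[-0.04, 0.0, 4.42, -0.02, -0.01, 0.02]
```

View pics/m9.png

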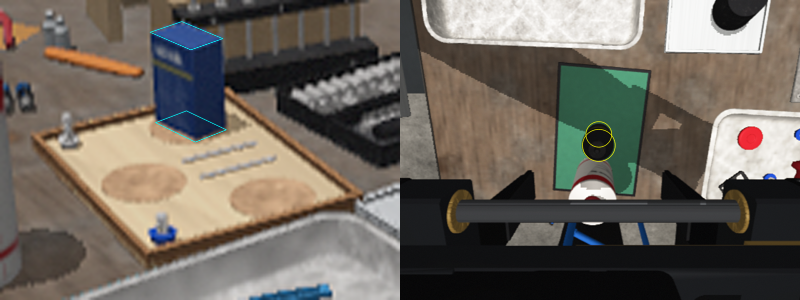

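The carton is back on its spot and matches its original outline. The bottle is under the gripper, so I'll pick it up.

Request:
{"op": "step_arm", "data": {"commands": [[[0, 0, 0.7, 0, 0, 0, 95], [0, 0, 1.6, 0, 0, 0, 95], [0, 0, 2.5, 0, 0, 0, 95], [0, 0, 3.3, 0, 0, 0, 95], [0, 0, 3.9, 0, 0, 0, 95], [0, 0, 4.3, 0, 0, 0, 95], [0, 0, 4.42, 0, 0, 0, 95], [0, 0, 4.42, 0, 0, 0, 95], [0, 0, 4.42, 0, 0, 0, 38], [0, 0, 4.42, 0, 0, 0, 38], [0, 0, 4.42, 0, 0, 0, 38], [0, 0, 4.42, 0, 0, 0, 38], [0, 0, 4.42, 0, 0, 0, 38], [0, 0, 4.42, 0, 0, 0, 38], [0, 0, 4.42, 0, 0, 0, 38], [0, 0, 4.42, 0, 0, 0, 38], [0, 0, 4.42, 0, 0, 0, 38], [0, 0, 4.42, 0, 0, 0, 38], [0, 0, 4.42, 0, 0, 0, 38]]], "grip_force": 30}}

```text
t: 43.9
position: [487.7, -186.8, 84.5]
tool_rot: [[-0.0, 1.0, -0.0], [1.0, 0.0, 0.0], [0.0, -0.0, -1.0]]
contact_force: [0.2, -0.2, 1.2]
finger_gap: 0.45
gripper_force: 30.0
```

Run:
```python
from ov import *
plan((482.4,295,250,0))
```

```text
t 43.9 at [ 487.7 -186.8   84.5] yaw 0.0 gap 42.8 pad 30.0 F [ 0.2 -0.2  1.2]
[12.05, -0.13, -4.14, -0.0, -0.0, 0.0]
```

Request:
{"op": "step_arm", "data": {"commands": [[[0, 0, -0.3, 0, 0, 0, 38], [0, 0, -1, 0, 0, 0, 38], [0, 0, -1.9, 0, 0, 0, 38], [0, 0, -2.8, 0, 0, 0, 38], [0.2, 0, -3.6, 0, 0, 0, 38], [0.8, 0, -4.14, 0, 0, 0, 38], [1.7, 0, -4.14, 0, 0, 0, 38], [2.6, 0, -4.14, 0, 0, 0, 38], [3.5, 0, -4.14, 0, 0, 0, 38], [4.4, -0.1, -4.14, 0, 0, 0, 38], [5.3, -0.1, -4.14, 0, 0, 0, 38], [6.2, -0.1, -4.14, 0, 0, 0, 38], [7.1, -0.1, -4.14, 0, 0, 0, 38], [8, -0.1, -4.14, 0, 0, 0, 38], [8.9, -0.1, -4.14, 0, 0, 0, 38], [9.8, -0.1, -4.14, 0, 0, 0, 38], [10.7, -0.13, -4.14, 0, 0, 0, 38], [11.5, -0.13, -4.14, 0, 0, 0, 38], [12.05, -0.13, -4.14, 0, 0, 0, 38], [12.05, -0.13, -4.14, 0, 0, 0, 38]]]}}

```text
t: 45.57
position: [481.6, 298.7, 250.5]
tool_rot: [[-0.005, 1.0, -0.0], [1.0, 0.005, 0.001], [0.001, -0.0, -1.0]]
contact_force: [-0.6, -0.1, -1.4]
finger_gap: 0.455
gripper_force: 30.0
```

Request:
{"op": "step_arm", "data": {"commands": [[[0, 0, 0.6, 0, 0, 0, 38], [0, 0, 1.4, 0, 0, 0, 38], [0, 0, 2.2, 0, 0, 0, 38], [0, 0, 3, 0, 0, 0, 38], [0, 0, 3.5, 0, 0, 0, 38], [0, 0, 3.7, 0, 0, 0, 38], [0, 0, 3.7, 0, 0, 0, 38], [0, 0, 3.7, 0, 0, 0, 38], [0, 0, 3.7, 0, 0, 0, 38], [0, 0, 3.7, 0, 0, 0, 38]]]}}

```text
t: 46.4
position: [483.8, 295.8, 104.6]
tool_rot: [[-0.0, 1.0, 0.004], [1.0, 0.0, 0.002], [0.002, 0.004, -1.0]]
contact_force: [0.5, -0.5, -1.5]
finger_gap: 0.454
gripper_force: 30.0
```

Run:
```python
from ov import *
plan((482.4,295,88.6,0))
```

```text
t 46.4 at [483.8 295.8 104.6] yaw 0.0 gap 43.2 pad 30.0 F [ 0.5 -0.5 -1.5]
[-0.02, -0.04, 0.4, 0.04, -0.02, 0.0]
```

Commanded height is about 102, so I'll go down 13.5 mm.

Request:
{"op": "step_arm", "data": {"commands": [[[0, -0.02, 0.1, 0, 0, 0, 38], [0, -0.02, 0.2, 0, 0, 0, 38], [0, -0.02, 0.28, 0, 0, 0, 38], [0, -0.02, 0.32, 0, 0, 0, 38], [0, -0.02, 0.34, 0, 0, 0, 38], [0, -0.02, 0.34, 0, 0, 0, 38], [0, -0.02, 0.34, 0, 0, 0, 38]]]}}

```text
t: 46.98
position: [481.6, 295.3, 88.5]
tool_rot: [[-0.001, 1.0, 0.0], [1.0, 0.001, 0.0], [0.0, 0.0, -1.0]]
contact_force: [-0.9, 0.0, 0.5]
finger_gap: 0.452
gripper_force: 30.0
```

Request:
{"op": "step_arm", "data": {"commands": [[[0, 0, 0, 0, 0, 0, 60], [0, 0, 0, 0, 0, 0, 80], [0, 0, 0, 0, 0, 0, 95], [0, 0, 0, 0, 0, 0, 95], [0, 0, 0, 0, 0, 0, 95], [0, 0, 0, 0, 0, 0, 95], [0, 0, 0, 0, 0, 0, 95], [0, 0, -0.8, 0, 0, 0, 95], [0, 0, -1.7, 0, 0, 0, 95], [0, 0, -2.7, 0, 0, 0, 95], [0, 0, -3.6, 0, 0, 0, 95], [0, 0, -4.4, 0, 0, 0, 95], [0, 0, -4.4, 0, 0, 0, 95], [0, 0, -4.4, 0, 0, 0, 95]]]}}

```text
t: 48.15
position: [482.7, 295.8, 267.6]
tool_rot: [[-0.0, 1.0, 0.005], [1.0, 0.0, 0.003], [0.003, 0.005, -1.0]]
contact_force: [0.3, -0.5, -0.2]
finger_gap: 1.001
gripper_force: 0.0
```

Request:
{"op": "step_arm", "data": {"commands": [[[-0.9, 0, 0, 0, 0, 0, 95], [-1.9, 0, 0, 0, 0, 0, 95], [-2.9, 0, 0, 0, 0, 0, 95], [-3.9, 0, 0, 0, 0, 0, 95], [-4.9, 0, 0, 0, 0, 0, 95], [-5.9, 0, 0, 0, 0, 0, 95], [-6.9, 0, 0, 0, 0, 0, 95], [-7.9, 0, 0, 0, 0, 0, 95], [-8.9, 0, 0, 0, 0, 0, 95], [-9.9, 0, 0, 0, 0, 0, 95], [-10.9, 0, 0, 0, 0, 0, 95], [-11.9, 0, 0, 0, 0, 0, 95], [-12.9, 0, 0, 0, 0, 0, 95], [-13.6, -0.03, 0, 0, 0, 0, 95], [-13.81, -0.03, 0, 0, 0, 0, 95], [-13.81, -0.03, 0, 0, 0, 0, 95], [-13.81, -0.03, 0, 0, 0, 0, 95], [-13.81, -0.03, 0, 0, 0, 0, 95], [-13.81, -0.03, 0, 0, 0, 0, 95]]]}}

```text
t: 49.73
position: [480.7, -255.6, 264.1]
tool_rot: [[-0.002, 1.0, -0.0], [1.0, 0.002, 0.001], [0.001, -0.0, -1.0]]
contact_force: [0.8, 0.4, -0.1]
finger_gap: 0.999
gripper_force: 0.0
```

Run:
```python
from ov import *
plan((480.5,-257.3,100.4,0))
```

```text
t 49.73 at [ 480.7 -255.6  264.1] yaw 0.002 gap 95.0 pad 0.0 F [ 0.8  0.4 -0.1]
[-0.04, -0.0, 4.09, -0.0, -0.01, 0.02]
```

Request:
{"op": "step_arm", "data": {"commands": [[[-0.02, 0, 0.7, 0, 0, 0, 95], [-0.02, 0, 1.6, 0, 0, 0, 95], [-0.02, 0, 2.5, 0, 0, 0, 95], [-0.02, 0, 3.2, 0, 0, 0, 95], [-0.02, 0, 3.7, 0, 0, 0, 95], [-0.02, 0, 4, 0, 0, 0, 95], [-0.02, 0, 4.08, 0, 0, 0, 95], [-0.02, 0, 4.08, 0, 0, 0, 95], [-0.02, 0, 4.08, 0, 0, 0, 95], [-0.02, 0, 4.08, 0, 0, 0, 55], [-0.02, 0, 4.08, 0, 0, 0, 55], [-0.02, 0, 4.08, 0, 0, 0, 55], [-0.02, 0, 4.08, 0, 0, 0, 55], [-0.02, 0, 4.08, 0, 0, 0, 55], [-0.02, 0, 4.08, 0, 0, 0, 55], [-0.02, 0, 4.08, 0, 0, 0, 55], [-0.02, 0, 4.08, 0, 0, 0, 55], [-0.02, 0, 4.08, 0, 0, 0, 55]]], "grip_force": 40}}

```text
t: 51.23
position: [480.6, -258.1, 101.5]
tool_rot: [[-0.0, 1.0, 0.0], [1.0, 0.0, -0.0], [-0.0, 0.0, -1.0]]
contact_force: [-0.8, 0.5, 2.6]
finger_gap: 0.655
gripper_force: 40.0
```

Run:
```python
from ov import *
plan((547,210.4,250,0))
```

```text
t 51.23 at [ 480.6 -258.1  101.5] yaw 0.0 gap 62.3 pad 40.0 F [-0.8  0.5  2.6]
[11.71, 1.66, -3.71, 0.0, 0.0, 0.0]
```

Request:
{"op": "step_arm", "data": {"commands": [[[0, 0, -0.3, 0, 0, 0, 55], [0, 0, -1, 0, 0, 0, 55], [0, 0, -1.8, 0, 0, 0, 55], [0, 0, -2.6, 0, 0, 0, 55], [0, 0, -3.3, 0, 0, 0, 55], [0.3, 0, -3.7, 0, 0, 0, 55], [1, 0.1, -3.7, 0, 0, 0, 55], [1.8, 0.2, -3.7, 0, 0, 0, 55], [2.7, 0.4, -3.7, 0, 0, 0, 55], [3.6, 0.5, -3.7, 0, 0, 0, 55], [4.5, 0.6, -3.7, 0, 0, 0, 55], [5.4, 0.75, -3.7, 0, 0, 0, 55], [6.3, 0.9, -3.7, 0, 0, 0, 55], [7.2, 1, -3.7, 0, 0, 0, 55], [8.1, 1.15, -3.7, 0, 0, 0, 55], [9, 1.3, -3.7, 0, 0, 0, 55], [9.9, 1.4, -3.7, 0, 0, 0, 55], [10.7, 1.5, -3.7, 0, 0, 0, 55], [11.4, 1.6, -3.7, 0, 0, 0, 55], [11.71, 1.66, -3.7, 0, 0, 0, 55]]]}}

```text
t: 52.9
position: [545.8, 213.6, 248.2]
tool_rot: [[-0.003, 1.0, -0.002], [1.0, 0.003, 0.001], [0.001, -0.002, -1.0]]
contact_force: [-1.0, -0.1, -5.0]
finger_gap: 0.657
gripper_force: 40.0
```

Request:
{"op": "step_arm", "data": {"commands": [[[0, 0, 0.2, 0, 0, 0, 55], [0, 0, 0.8, 0, 0, 0, 55], [0, 0, 1.6, 0, 0, 0, 55], [0, 0, 2.4, 0, 0, 0, 55], [0, 0, 3, 0, 0, 0, 55], [0, 0, 3.3, 0, 0, 0, 55], [0, 0, 3.3, 0, 0, 0, 55], [0, 0, 3.3, 0, 0, 0, 55], [0, 0, 3.3, 0, 0, 0, 55], [0, 0, 3.3, 0, 0, 0, 55]]]}}

```text
t: 53.73
position: [548.5, 210.7, 120.0]
tool_rot: [[-0.0, 1.0, 0.004], [1.0, 0.0, 0.001], [0.001, 0.004, -1.0]]
contact_force: [-0.6, -0.5, -4.7]
finger_gap: 0.652
gripper_force: 40.0
```

Run:
```python
from ov import *
plan((547,210.4,105.6,0))
```

```text
t 53.73 at [548.5 210.7 120. ] yaw 0.0 gap 62.0 pad 40.0 F [-0.6 -0.5 -4.7]
[-0.01, -0.04, 0.36, 0.04, -0.01, 0.0]
```

Request:
{"op": "step_arm", "data": {"commands": [[[0, 0, 0.1, 0, 0, 0, 55], [0, 0, 0.2, 0, 0, 0, 55], [0, 0, 0.25, 0, 0, 0, 55], [0, 0, 0.28, 0, 0, 0, 55], [0, 0, 0.3, 0, 0, 0, 55], [0, 0, 0.3, 0, 0, 0, 55], [0, 0, 0.3, 0, 0, 0, 55]]]}}

```text
t: 54.32
position: [546.9, 210.6, 105.6]
tool_rot: [[-0.001, 1.0, 0.0], [1.0, 0.001, 0.0], [0.0, 0.0, -1.0]]
contact_force: [-1.9, 0.3, -1.3]
finger_gap: 0.653
gripper_force: 40.0
```

Touching down, so I'll release, rise, and move clear for a look.

Request:
{"op": "step_arm", "data": {"commands": [[[0, 0, 0.01, 0, 0, 0, 55], [0, 0, 0.01, 0, 0, 0, 75], [0, 0, 0.01, 0, 0, 0, 95], [0, 0, 0.01, 0, 0, 0, 95], [0, 0, 0.01, 0, 0, 0, 95], [0, 0, 0.01, 0, 0, 0, 95], [0, 0, 0, 0, 0, 0, 95], [0, 0, -0.8, 0, 0, 0, 95], [0, 0, -1.7, 0, 0, 0, 95], [0, 0, -2.7, 0, 0, 0, 95], [0, 0, -3.6, 0, 0, 0, 95], [0, 0, -4.4, 0, 0, 0, 95], [-0.8, -0.5, -4.4, 0, 0, 0, 95], [-1.8, -1, -4.4, 0, 0, 0, 95], [-2.8, -1.5, -4.4, 0, 0, 0, 95], [-3.8, -2, -4.4, 0, 0, 0, 95], [-4.8, -2.5, -4.4, 0, 0, 0, 95], [-5.5, -3, -4.4, 0, 0, 0, 95], [-5.5, -3, -4.4, 0, 0, 0, 95], [-5.5, -3, -4.4, 0, 0, 0, 95]]]}}

```text
t: 55.98
position: [426.2, -11.2, 281.7]
tool_rot: [[0.004, 1.0, 0.002], [1.0, -0.004, -0.0], [-0.0, 0.002, -1.0]]
contact_force: [-0.3, -0.2, -1.6]
finger_gap: 0.999
gripper_force: 0.0
```

Run:
```python
from ov import *
plan()
E={'tin':(546.2,211.4),'bottle':(482.5,293.9),'carton':(570.5,362.8,.11)}
s=cam('scene'); overlay(s,(180,150,310,247),'/tmp/t.png',items(E)); overlay(s,(280,150,400,240),'/tmp/v.png',[(circ(671,0,75,24),(0,255,0))])
t=cam('top'); overlay(t,(138,145,254,232),'/tmp/u.png',items(E)); overlay(t,(240,90,360,180),'/tmp/x.png',[(circ(671,0,75,24),(0,255,0))])
f=lambda p:cv2.resize(cv2.imread(p),(400,300))
cv2.imwrite('pics/m10.png',np.vstack([np.hstack([f('/tmp/t.png'),f('/tmp/u.png')]),np.hstack([f('/tmp/v.png'),f('/tmp/x.png')])]))
```

```text
t 55.98 at [426.2 -11.2 281.7] yaw -0.004 gap 95.0 pad 0.0 F [-0.3 -0.2 -1.6]
```

View pics/m10.png

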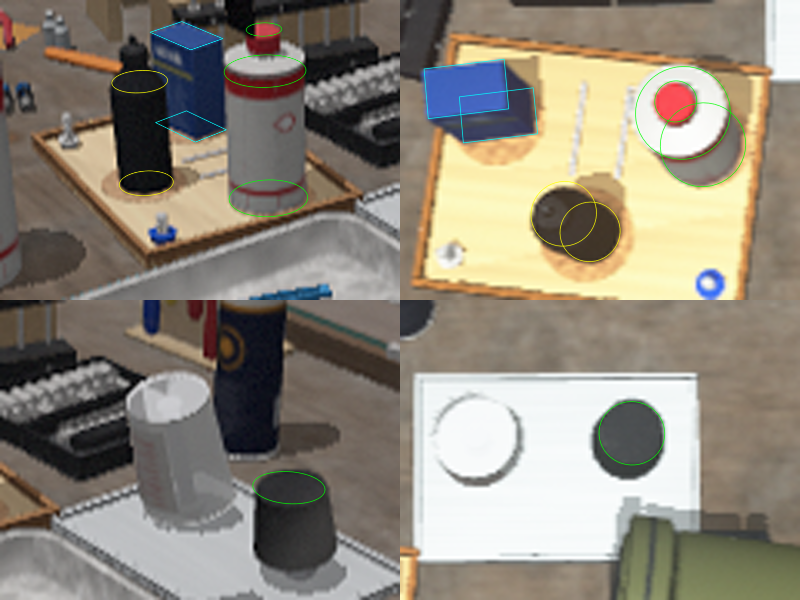

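All three stand on their original outlines, and the cup hangs at the peg tip (scene crop (290,488)). Nothing touches the robot, so I'm handing in.

```bash
python3 -c "
from plant import bot
print(bot.sign_off())"
```

```text
the job is handed in; nothing more can be done
None
```

The job is handed in at about 56 s on the robot's clock: the cup hangs mouth down on the free peg and the tin, bottle and carton stand upright on their original spots, per the last camera check; no verdict was returned.

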